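# Brake the rolling tray, fill it with walnuts, send it home

## Task

Put the brake of the wooden rolling tray on by pressing the steel pedal under its front edge all the way down until it stays down by itself, then tip all three walnuts out of the white mug into the tray's empty left-hand bin and stand the mug upright on the worktop again. After that flick the pedal up so that the brake is off, and push the tray back along its runners until it is fully home against the stop. Do not force the pedal, and leave the loose jars and the tin where they are.

Things in the scene. Friction and masses are not known exactly. Their poses are not given: they have to be found in the camera images.
- tray (a joint): roll of the wooden tray along its runners, m: 0 = home against the back stop, grows as it comes out towards the robot, at most 0.125. About 1.2 N of drag, stays where it is left; with the brake on it is held (12 to 17 N to drag it).
- track: fixed pair of aluminium runners, channels 11 mm high, 112 mm either side of the middle; origin on the worktop under the middle of the tray when home; x along the runners away from the robot, y left, z up. The tray's cheeks (150 mm deep, 88 mm either side of the middle, 26 to 101 mm high) stand between them. A flat strip 3 mm high lies along the middle.
- tray_front (a point): middle of the tray's upright front wall, on its outer face, 130 mm above the worktop; moves with the tray. x = away from the robot along the runners (push this way to send it home), y = the tray's left, z up. Deck 170 mm deep (x), 256 mm wide (y), underside 100 mm above the worktop; the walls' tops are at 148 mm.
- nut_bin (a point): centre of the floor of the wide, empty left bin, 112 mm above the worktop; axes as tray_front. Inside 154 mm (x) by 155 mm (y), walls 36 mm high; its centre is 85 mm behind the front face, 44.5 mm left of the tray's middle. In the narrow right bin stand a salt shaker and a spice jar, fixed, tops 221 mm above the worktop.
- pedal (a joint): angle of the brake pedal, rad: 0 = up, brake off (an over-centre spring holds it there); grows as it is pressed down; dead centre at about 0.25, then it snaps to its end stop at 0.45 and stays: brake on. Let go short of 0.25 it springs up again. It takes about 10 N at the edge to press it down and about 5 N to lift it over dead centre.
- pedal_tip (a point): middle of the top of the pedal's front edge; turns with the pedal: 67 mm above the worktop when up, 38 mm when locked, 4 to 8 mm behind the tray's front face, under the overhanging deck: reach it from the front with a tilted tool. Steel plate 74 mm wide (tray's y), 5 mm thick; hinge 66 mm behind the edge, 58 mm above the worktop. Free space under it.
- mug: white mug, 104 mm high, round body 92 mm across, wall 4 to 8 mm, about 0.25 kg. Origin on its underside, z up; the body's axis is 19 mm along +y. Handle at the -y side, facing left or front left as the robot sees it: loop in the y-z plane, 16 mm thick (x), y -24 to -66 mm, z 14 to 90 mm, may be gripped as a solid plate. Straight inside: nuts roll out only beyond 90 degrees of tilt.
- walnut1: walnut, round, 29 mm across, 12 g, loose; origin at its centre. At the start the three lie on the floor of the mug.
- walnut2: walnut, round, 29 mm across, 12 g, loose; origin at its centre. At the start the three lie on the floor of the mug.
- walnut3: walnut, round, 29 mm across, 12 g, loose; origin at its centre. At the start the three lie on the floor of the mug.
- peanut_jar: jar with a yellow-orange lid, 92 mm across, 110 mm high, loose bystander; origin at its underside; leave it alone.
- tin_beans: short food tin, 75 mm across, 58 mm high, loose bystander; origin at its underside; leave it alone.
- coffee_jar: jar of coffee with a white lid, 72 mm across, 125 mm high, loose bystander; origin at its underside; leave it alone.
Things that resemble listed ones, but are neither listed nor needed, are in the scene too. What is shaped like the mug but purple is not meant.

How it is judged:
On the way, in this order (a step that is already met when the one before it is completed fails the run):
1. the brake pedal is down and stays down by itself, no finger on it (value of joint pedal above 0.41 rad and contact force between the fingers and pedal below 0.3 N), for 0.2 s.
2. with the brake on, the mug is tipped to level or past it over the tray (value of joint pedal above 0.38 rad and angle between mug's own z axis and vertical above 1.4 rad and horizontal distance between mug and nut_bin below 0.15 m), for 0.1 s.
3. with the brake still on, all three walnuts lie in the left bin and the mug stands upright on the worktop again (value of joint pedal above 0.38 rad and x of walnut1 in the frame of nut_bin between -0.077 and 0.077 m and y of walnut1 in the frame of nut_bin between -0.076 and 0.076 m and z of walnut1 in the frame of nut_bin between 0 and 0.045 m and x of walnut2 in the frame of nut_bin between -0.077 and 0.077 m and y of walnut2 in the frame of nut_bin between -0.076 and 0.076 m and z of walnut2 in the frame of nut_bin between 0 and 0.045 m and x of walnut3 in the frame of nut_bin between -0.077 and 0.077 m and y of walnut3 in the frame of nut_bin between -0.076 and 0.076 m and z of walnut3 in the frame of nut_bin between 0 and 0.045 m and angle between mug's own z axis and vertical below 0.08 rad and height (world z) of mug between -0.008 and 0.008 m), for 0.2 s.
4. the pedal is up again, brake off, while the tray is still out (value of joint pedal below 0.08 rad and value of joint tray above 0.03 m), for 0.1 s.
At the end, for the whole second after the job is handed in: The tray is home (within 6 mm of its stop), the pedal is up (under 0.08 rad, brake off), all three walnuts lie in the left bin, and the mug stands upright (within 0.08 rad) and at rest on the worktop (value of joint tray below 0.006 m and value of joint pedal below 0.08 rad and x of walnut1 in the frame of nut_bin between -0.077 and 0.077 m and y of walnut1 in the frame of nut_bin between -0.076 and 0.076 m and z of walnut1 in the frame of nut_bin between 0 and 0.045 m and x of walnut2 in the frame of nut_bin between -0.077 and 0.077 m and y of walnut2 in the frame of nut_bin between -0.076 and 0.076 m and z of walnut2 in the frame of nut_bin between 0 and 0.045 m and x of walnut3 in the frame of nut_bin between -0.077 and 0.077 m and y of walnut3 in the frame of nut_bin between -0.076 and 0.076 m and z of walnut3 in the frame of nut_bin between 0 and 0.045 m and angle between mug's own z axis and vertical below 0.08 rad and height (world z) of mug between -0.008 and 0.008 m and linear speed of mug below 0.02 m/s); the robot touches nothing.
It fails at once if the pedal is forced (more than 60 N on it) (contact force between the fingers and pedal above 60 N).
It fails at once if the jar with the yellow-orange lid is shifted more than 30 mm or tipped (distance of peanut_jar from where it was at the start of the episode above 0.03 m or angle between peanut_jar's own z axis and vertical above 0.4 rad).
It fails at once if the short tin is shifted more than 30 mm or tipped (distance of tin_beans from where it was at the start of the episode above 0.03 m or angle between tin_beans's own z axis and vertical above 0.4 rad).
It fails at once if the coffee jar is shifted more than 30 mm or tipped (distance of coffee_jar from where it was at the start of the episode above 0.03 m or angle between coffee_jar's own z axis and vertical above 0.4 rad).
It also fails if it takes over 72 s, if anything falls off the work surface, if the arm or the gripper's body presses on something with over 40 N, if the wrist force passes 120 N, or if a joint passes its speed limit or range.

## Robot

A 6-joint arm with a two-finger parallel gripper is mounted at the origin on a cart in front of the work surface, level with it; the furniture and walls round the work are solid. World frame = base frame: x ahead of the robot, y to its left, z up, the work surface at z = 0. Lengths are in m, angles in rad, forces in N, time in s.
With the tool pointing down it reaches from about 0.225 to 0.875 m from the base axis. Payload 3.4 kg.
Tool frame: the origin (TCP) lies on the centre line of the jaws, within the pads' length; the fingertips stand 14 mm ahead of it and the grasp point (between the pads) lies 5 mm behind it; z points along the fingers, y is the line along which they close (so a half turn about z gives the same grasp; the last joint's range is limited). The gripper opens to 85 mm and grips with 20 to 120 N. Pads are 22 mm wide; open, the fingers measure 114 mm over their backs; the gripper's body (76 mm by 85 mm) begins 54 mm behind the grasp point. The pads swing forward as they close: fully open they stand 13 mm farther back than shut.
Start: joints at [1.05, 0.276, 1.505, -0, 1.361, -0.121], TCP at [0.224, 0.53, 0.245] pointing down, gripper open.
Joint ranges: [-2.89, 2.89], [-0.75, 2.08], [0.22, 2.7], [-1.18, 4.32], [0.11, 2.71], [-2.7, 2.7]. Speed limits (rad/s): [2.57, 2.57, 3.14, 3.14, 3.14, 3.14].

## Interface

Orientations are given as a 3x3 rotation matrix whose columns are the frame's x, y, z axes.
In Python, from workcell import arm, viewer gives the robot as it stands. The module is installed in compiled form; this text tells all that it offers.
- The arm moves only by the tool move_arm, never from a script. Its argument "plan" is a list of rows, each a list of 7 numbers: the closure, from 0 (fully open) to 1 (shut), then the shift along the world's x, y, z scaled (see below), then the turn, a rotation vector about the world's x, y, z scaled (see below). In form: [[hand, dx, dy, dz, wx, wy, wz], ...]. A call has 1 to 5 rows; each row is the pose to reach, as a shift and turn from the pose commanded when the call began, turning the shorter way round; what a row does not reach only later rows make up. The controller multiplies each number of a shift by 100 mm and each number of a turn by 360 degrees. A row lasts 1/12 s, in which the tool goes at most 41.7 mm and 7.16 degrees, less where a joint would pass 70% of its speed; a pose out of reach is approached as far as the arm can. A call with a number of a shift or a turn outside -1 to 1 is refused whole. A call with a gripper value outside its range is refused whole. The fingers move at their own pace and stop on an object; "squeeze" is the grip in N (left out, the last holds). Time passes only in rows, so rows that repeat a pose let the fingers close. It gives the time, the measured TCP pose, the force, the opening and the grip force at its end, in the units of the state.
- arm.read_state(): the state, without advancing time (a new reading comes with each control period).
- viewer.grab_frame(name): name is "side" or "top" or "wrist"; returns the picture (420x560x3 uint8, blue, green, red); there is no depth.
- viewer.get_calibration(name): a dict with "fov_y" (degrees; the focal length in pixels is half the picture's height over the tangent of half this angle, whatever the lens; pixels are square), "cx", "cy" (the principal point, pixels), "camera_from_world" (4x4, takes a point from world to camera coordinates); the wrist camera has in their place "tool_from_camera" (4x4, takes a point from camera to tool coordinates, whose origin is the TCP and whose axes are the flange's). Camera axes: x right, y down, z forward; pixel columns grow to the right and rows downward; lengths in m; the calibration is good to about 2 mm. The wrist camera is an equidistant fisheye: a pixel r from the principal point sees the ray r / f radians off the axis. A picture is of the moment at which its call begins: read the wrist's pose just before it. get_calibration takes no time and is no camera call.
- arm.hand_in(): hands the job in; it is judged then, once.
Trained networks look in the newest picture that a camera, given by its name, has taken for a name from the list of things; names that differ only in an ending like _2 or _b are one class to them, and where a whole thing is asked for, a point or a joint stands for the part that bears it (a point fixed in the world has none). Each returns a list of dicts, best first, with "confidence" (0 to 1); they miss things now and then, are a little off and sometimes report something else, mostly with a low value. They report only what shows in the picture. A call takes as long as a camera call. They do not tell look-alikes from the thing itself.
- viewer.silhouettes(thing, camera): "pixels" (420x560 bool, what is visible of it) and "extent" ([left, top, right, bottom] as shares, 0 to 1, of the picture: columns of its width, rows of its height, round what is visible of it).
- viewer.spot_point(thing, camera): "location" ([column, row] as shares, 0 to 1, of the picture: columns of its width, rows of its height: a listed point, or the origin of a listed thing).
The state is a dict: "time": time; "qpos": joint angles; "joint_velocities": joint speeds; "effort": joint torques, N m; "position": TCP position; "tcp_rot": TCP orientation; "wrist_force": force on the tool from outside, world axes, zero at the start; "torque": the same for the moment, N m; "gripper_width": finger opening in m; "grip_force": force on a finger pad.
Only numpy, scipy, OpenCV 4.12 (cv2) and the standard library are available. Lean on these libraries where they do the work, as an engineer would, in place of code of your own. Each camera call takes 0.05 s, during which the arm holds its last target. There are 200 camera calls.

## Working session

There is one attempt and no reset: what is moved stays moved. The work goes in short steps, Python scripts to look and compute and a tool call to move; the robot and the scene stay as the last step left them, time stands still between calls to the robot, and variables do not carry over. Pictures are saved under pics/ and viewed, at most 10 in all, crops included, and the job is handed in when it is done.

Besides the shell and the picture viewer there is one more tool, called after "Call:" as name(argument=value, ...), one argument or row to a line, values as JSON. move_arm: Moves the arm, as the interface text tells. Shifts and turns lie within -1 to 1; 1 stands for 100 mm of shift or 360 degrees of turn. Its arguments: {"type":"object","properties":{"plan":{"type":"array"},"squeeze":{"type":"number"}},"required":["plan"]}

```bash
mkdir -p pics; cat > h.py <<'E'
import numpy as np, cv2
from workcell import arm, viewer
def cam(n):
    c=viewer.get_calibration(n); f=210/np.tan(np.radians(c['fov_y'])/2); return c,f
def ray(n,uv,st=None):
    c,f=cam(n); u=(uv[0]-c['cx'])/f; v=(uv[1]-c['cy'])/f
    if n=='wrist':
        r=np.hypot(u,v); d=np.array([u/r*np.sin(r),v/r*np.sin(r),np.cos(r)]) if r>1e-9 else np.array([0,0,1.])
        T=np.array(c['tool_from_camera']); R=np.array(st['tcp_rot']); return np.array(st['position'])+R@T[:3,3], R@T[:3,:3]@d
    T=np.linalg.inv(np.array(c['camera_from_world'])); d=T[:3,:3]@np.array([u,v,1]); return T[:3,3], d/np.linalg.norm(d)
def atz(n,uv,z,st=None):
    o,d=ray(n,uv,st); return o+d*(z-o[2])/d[2]
def tri(rs):
    A=0;b=0
    for o,d in rs:
        P=np.eye(3)-np.outer(d,d); A=A+P; b=b+P@o
    x=np.linalg.solve(A,b); return x,[np.linalg.norm((np.eye(3)-np.outer(d,d))@(x-o)) for o,d in rs]
def proj(n,p):
    c,f=cam(n); q=np.array(c['camera_from_world'])@np.r_[p,1]; return np.array([c['cx']+f*q[0]/q[2],c['cy']+f*q[1]/q[2]])
WH=np.array([560,420])
E
cat > a.py <<'E'
from h import *
np.set_printoptions(precision=4,suppress=True)
st=arm.read_state(); print(st['position'],np.array(st['tcp_rot']).round(3).tolist())
ims=[]
for n in ['side','top','wrist']:
    im=viewer.grab_frame(n); cv2.imwrite(f'pics/{n}0.png',im)
    ims.append(im)
    for t in ['tray_front','nut_bin','pedal_tip','mug','peanut_jar','tin_beans','coffee_jar','track']:
        for r in viewer.spot_point(t,n)[:3]: print(n,t,round(r['confidence'],2),(np.array(r['location'])*WH).round(1))
for n in ['side','top']:
    c,f=cam(n); print(n,f,np.linalg.inv(np.array(c['camera_from_world'])).round(3).tolist())
print(viewer.get_calibration('wrist'))
E
python3 a.py
```

```text
[0.2236 0.5292 0.2444] [[-0.921, 0.389, -0.001], [0.389, 0.921, -0.002], [0.0, -0.002, -1.0]]
side tray_front 0.67 [262.5  97.2]
side nut_bin 0.95 [243.  122.8]
side mug 0.61 [358.3 328.7]
side mug 0.55 [280.4 205.6]
side peanut_jar 0.96 [233.  208.3]
side tin_beans 0.92 [281.8 258.7]
side coffee_jar 0.92 [237.9 241.1]
top tray_front 0.79 [420.2 248.6]
top nut_bin 0.57 [397.1 217.6]
top mug 0.95 [141.5 248.9]
top mug 0.64 [289.8 232.1]
top peanut_jar 0.63 [304.2 184.5]
top coffee_jar 0.93 [266.  178.5]
top track 0.81 [394.8 194. ]
wrist mug 0.83 [455.1 280.8]
side 492.88664701515455 [[-0.944, 0.264, -0.198, 0.829], [0.33, 0.769, -0.547, 1.056], [0.008, -0.582, -0.813, 1.15], [0.0, 0.0, 0.0, 1.0]]
top 443.06907055717767 [[0.023, -0.983, 0.182, 0.371], [-1.0, -0.023, 0.004, 0.344], [0.001, -0.182, -0.983, 1.216], [0.0, 0.0, 0.0, 1.0]]
{'fov_y': 65.70646984690485, 'cx': 279.4771848407677, 'cy': 203.18248051784417, 'tool_from_camera': array([[ 0.0002, -0.9578, -0.2874,  0.0736],
       [ 1.    ,  0.0005, -0.0008,  0.0001],
       [ 0.0009, -0.2874,  0.9578, -0.1274],
       [ 0.    ,  0.    ,  0.    ,  1.    ]])}
```

```bash
ls pics
```

```text
side0.png
top0.png
wrist0.png
```

View pics/top0.png

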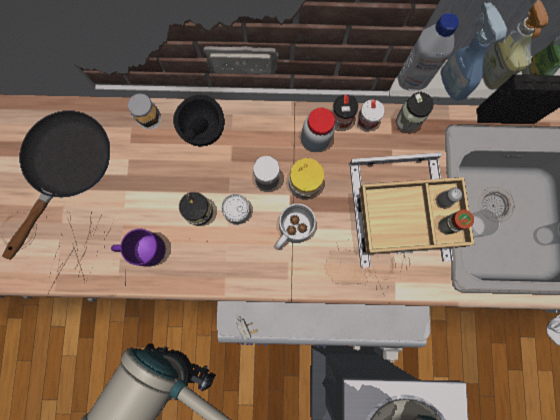

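View pics/side0.png

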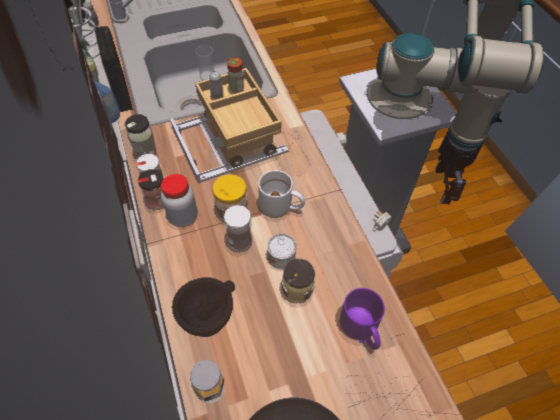

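```bash
cat > b.py <<'E'
from h import *
np.set_printoptions(precision=4,suppress=True)
S=dict(nut_bin=([243,122.8],[397.1,217.6]),tray_front=([262.5,97.2],[420.2,248.6]),peanut=([233,208.3],[304.2,184.5]),coffee=([237.9,241.1],[266,178.5]),mugA=([358.3,328.7],[141.5,248.9]),mugB=([280.4,205.6],[289.8,232.1]))
for k,(s,t) in S.items(): print(k,*tri([ray('side',s),ray('top',t)]))
E
python3 b.py
```

```text
nut_bin [0.562  0.0363 0.0921] [np.float64(0.0016537971774508223), np.float64(0.0016537971774507397)]
tray_front [ 0.4822 -0.0099  0.1287] [np.float64(0.0010005400550871168), np.float64(0.0010005400550871426)]
peanut [0.6655 0.27   0.0099] [np.float64(0.00026406816756502653), np.float64(0.0002640681675651146)]
coffee [0.6822 0.3767 0.0069] [np.float64(0.0015965444508883012), np.float64(0.001596544450888422)]
mugA [0.4778 0.7088 0.0098] [np.float64(0.0037118666249382854), np.float64(0.0037118666249384047)]
mugB [0.5332 0.3062 0.0095] [np.float64(0.003435739894507787), np.float64(0.0034357398945077076)]
```

The top view shows the white mug with three walnuts at about (297,224), its handle front-left at (280,243). A purple mug stands at (143,248). The tray is at about (415,215), with its front edge running from (368,253) to (472,244). The white one fits the mug: it holds the nuts and isn't purple. In the side view the mug is at (276,193), next to the yellow jar.

Next I'll move the wrist camera closer, tilted towards the tray.

```bash
cat > go.py <<'E'
import sys; from h import *
from scipy.spatial.transform import Rotation as Ro
np.set_printoptions(precision=3,suppress=True)
def toolR(az,down,roll=0):
    a,d=np.radians([az,down]); z=np.array([np.cos(a)*np.cos(d),np.sin(a)*np.cos(d),-np.sin(d)])
    y=np.array([-np.sin(a),np.cos(a),0]); R=np.c_[np.cross(y,z),y,z]; return R@Ro.from_euler('z',roll,degrees=True).as_matrix()
def go(p,R,st=None):
    st=st or arm.read_state(); dp=(np.array(p)-st['position'])*10
    rv=Ro.from_matrix(R@np.array(st['tcp_rot']).T).as_rotvec()/(2*np.pi)
    n=max(np.abs(dp).max()/.95,np.linalg.norm(dp)*100/41.7/5,np.linalg.norm(rv)*360/7.16/5)
    print('from',st['position'],'q',np.array(st['qpos']),'calls',n.round(2),'shift',dp,'turn',rv); return dp,rv
if __name__=='__main__':
    v=[float(x) for x in sys.argv[1:]]; go(v[:3],toolR(*v[3:]))
E
python3 go.py .3 .2 .27 -40 45; python3 - <<'E'
from h import *
im=cv2.imread('pics/top0.png'); cv2.imwrite('pics/c1.png',cv2.resize(im[170:270,250:490],None,fx=3.3,fy=3.3,interpolation=cv2.INTER_CUBIC))
E
```

```text
from [0.224 0.53  0.245] q [ 1.05   0.276  1.505  0.     1.361 -0.121] calls 3.47 shift [ 0.762 -3.297  0.247] turn [-0.065 -0.107 -0.045]
```

View pics/c1.png

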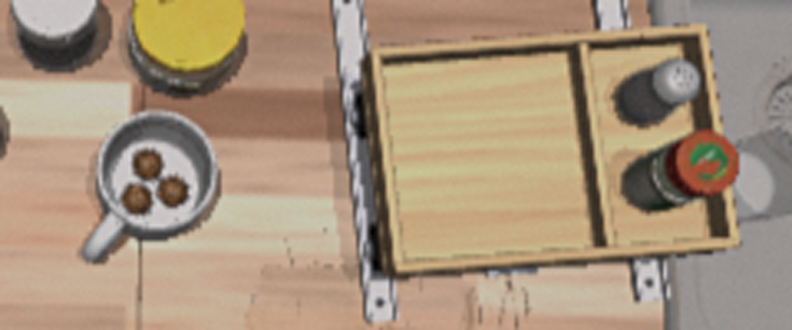

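The crop confirms the white mug holds three walnuts, with its handle pointing lower-left. The tray is yawed by about +5°.

Call:
move_arm(
  plan=[
    [1,0.19,-0.82,0.06,-0.016,-0.027,-0.011],
    [1,0.19,-0.82,0.06,-0.016,-0.027,-0.011],
    [1,0.19,-0.82,0.06,-0.016,-0.027,-0.011],
  ],
)

```text
time: 1.6
position: [0.2412, 0.4421, 0.2513]
tcp_rot: [[-0.875, 0.454, 0.166], [0.441, 0.89, -0.113], [-0.199, -0.026, -0.98]]
wrist_force: [-0.6, -0.4, -0.9]
gripper_width: 0.0513
grip_force: 0.0
```

Call:
move_arm(
  plan=[
    [1,0.19,-0.82,0.06,-0.016,-0.027,-0.011],
    [1,0.19,-0.82,0.06,-0.016,-0.027,-0.011],
    [1,0.19,-0.82,0.06,-0.016,-0.027,-0.011],
  ],
)

```text
time: 1.85
position: [0.2599, 0.3599, 0.2567]
tcp_rot: [[-0.794, 0.519, 0.315], [0.468, 0.854, -0.226], [-0.387, -0.032, -0.922]]
wrist_force: [-0.3, 0.8, -0.8]
gripper_width: 0.0122
grip_force: 0.0
```

Call:
move_arm(
  plan=[
    [1,0.19,-0.82,0.06,-0.016,-0.027,-0.011],
    [1,0.19,-0.82,0.06,-0.016,-0.027,-0.011],
    [1,0.19,-0.82,0.06,-0.016,-0.027,-0.011],
  ],
)

```text
time: 2.1
position: [0.2786, 0.2778, 0.2621]
tcp_rot: [[-0.682, 0.581, 0.444], [0.471, 0.813, -0.342], [-0.559, -0.024, -0.829]]
wrist_force: [-1.0, -0.4, -0.3]
gripper_width: -0.0007
grip_force: 0.0
```

Call:
move_arm(
  plan=[
    [1,0.19,-0.82,0.06,-0.016,-0.027,-0.011],
    [1,0.19,-0.82,0.06,-0.016,-0.027,-0.011],
    [1,0.19,-0.82,0.06,-0.016,-0.027,-0.011],
  ],
)

```text
time: 2.35
position: [0.2974, 0.1958, 0.2676]
tcp_rot: [[-0.543, 0.638, 0.546], [0.449, 0.77, -0.454], [-0.71, -0.001, -0.704]]
wrist_force: [-0.4, 0.2, -0.7]
gripper_width: -0.0001
grip_force: 0.0
```

```bash
cat > w.py <<'E'
import sys; from h import *
np.set_printoptions(precision=3,suppress=True)
st=arm.read_state(); print(st['time'],st['position'],'q',np.array(st['qpos'])); print(np.array(st['tcp_rot'])[:,2])
im=viewer.grab_frame('wrist'); cv2.imwrite(f'pics/{sys.argv[1]}.png',im)
for t in sys.argv[2:]:
    for r in viewer.spot_point(t,'wrist')[:2]: 
        uv=np.array(r['location'])*WH; o,d=ray('wrist',uv,st); print(t,round(r['confidence'],2),uv.round(1),'ray',o.tolist(),d.tolist())
E
python3 w.py w1 tray_front nut_bin pedal_tip mug
```

```text
2.35 [0.297 0.196 0.268] q [ 1.092  0.033  2.028 -0.786  1.371  0.494]
[ 0.546 -0.454 -0.704]
tray_front 0.56 [246.3 230.2] ray [0.18714273120153196, 0.28723238171572324, 0.3049345305278027] [0.6382737064936985, -0.662017162533524, -0.3928612377288663]
nut_bin 0.58 [312.8 229.7] ray [0.18714152872207085, 0.28723031073486377, 0.30493445448308676] [0.7678864030561742, -0.5044980917055744, -0.39475580738841975]
pedal_tip 0.73 [252.8 197.7] ray [0.1871407919698735, 0.28722963044981553, 0.30493449540480255] [0.6181277879562446, -0.6199368210348405, -0.48331808954510896]
mug 0.72 [458.5  88.3] ray [0.18714043142068698, 0.2872297117855991, 0.3049345756835971] [0.7459192722991242, 0.04493600389603349, -0.6645187693109935]
mug 0.55 [244.5 231.4] ray [0.18714043142068698, 0.2872297117855991, 0.3049345756835971] [0.6355305011074533, -0.6668272796771597, -0.38915596004746655]
```

```bash
cat > kin.py <<'E'
from h import *
from go import toolR,Ro
from scipy.optimize import least_squares
def fk(q,P):
    h,L1,L2,Lt,e,e2=P; E=lambda a,x:Ro.from_euler(a,x).as_matrix()
    R=E('z',q[0]); p=R@[e,0,h]; R=R@E('y',q[1]); p=p+R@[0,0,L1]; R=R@E('y',q[2]); p=p+R@[e2,0,L2]
    R=R@E('z',q[3])@E('y',q[4])@E('z',q[5]+np.pi/2); return p+R[:,2]*Lt,R
LO=np.array([-2.89,-.75,.22,-1.18,.11,-2.7]); HI=np.array([2.89,2.08,2.7,4.32,2.71,2.7])
D=[([1.05,.276,1.505,0,1.361,-.121],[.224,.53,.245])]
s=arm.read_state()
import json,os
try: D=json.load(open('D.json'))
except Exception: pass
D.append((list(map(float,s['qpos'])),list(map(float,s['position'])))); json.dump(D,open('D.json','w'))
x0=np.array([.2,.45,.45,.25,0,0])
fit=least_squares(lambda P:np.r_[np.ravel([fk(q,P)[0]-p for q,p in D])*1000,(P-x0)*.1],x0); P=fit.x
def ik(p,R,q0,n=1):
    r=least_squares(lambda q:np.r_[(fk(q,P)[0]-p)*10,(fk(q,P)[1]-R).ravel()],np.clip(q0,LO+1e-3,HI-1e-3),bounds=(LO,HI)); return r.x,r.cost
def ikall(p,R):
    out=[]
    for q4 in [-.8,.8,2,3.1,4]:
        for q6 in [-1.5,0,1.5]:
            q,c=ik(p,R,[np.arctan2(p[1],p[0]),.2,1.8,q4,1.2,q6])
            if c<1e-5 and not any(np.abs(q-o).max()<.05 for o in out): out.append(q)
    return out
if __name__=='__main__':
    np.set_printoptions(precision=3,suppress=True)
    print(P,'err mm',[np.linalg.norm(fk(q,P)[0]-p)*1000 for q,p in D]); print(fk(s['qpos'],P)[1]-s['tcp_rot'])
    for name,p in [('mug',[.50,.345,.06]),('press',[.485,-.01,.06]),('pour',[.53,.08,.25])]:
        for az in ([-30,-45] if name=='mug' else [-60,-30,0,30,60]):
            for dn in [0,20,35,50]:
                for o in ikall(p,toolR(az,dn)): print(name,az,dn,o)
E
python3 kin.py
```

```text
[0.182 0.588 0.343 0.25  0.114 0.185] err mm [np.float64(69.40985284955627), np.float64(1.1669431953822426e-05)]
[[ 0.  0.  0.]
 [-0.  0. -0.]
 [-0. -0.  0.]]
mug -30 50 [ 0.868  0.69   1.778 -1.021  0.836  0.597]
mug -45 35 [ 0.944  0.809  1.669 -1.058  1.189  0.856]
mug -45 50 [ 0.871  0.71   1.671 -0.845  1.027  0.64 ]
press -30 35 [0.292 1.21  2.511 3.792 1.397 1.988]
press -30 50 [0.201 0.778 2.331 3.893 0.674 1.536]
press 0 50 [-0.031  0.878  2.438  3.116  0.873  1.564]
press 30 0 [-0.467  1.767  2.432  1.882  2.069  0.593]
press 30 20 [-0.426  1.687  2.612  2.18   1.943  0.644]
press 30 35 [-0.351  1.151  2.473  2.432  1.303  1.193]
press 30 50 [-0.256  0.767  2.316  2.31   0.658  1.638]
press 60 0 [-0.562  1.263  2.076  1.533  1.563  1.374]
press 60 20 [-0.527  1.031  2.134  1.576  1.222  1.546]
press 60 35 [-0.456  0.846  2.136  1.526  0.958  1.766]
press 60 50 [-0.354  0.683  2.103  1.316  0.714  2.123]
pour -60 35 [ 0.542  0.343  1.803 -1.032  1.266  0.497]
pour -60 50 [ 0.454  0.256  1.737 -0.756  1.209  0.231]
pour -30 0 [0.58  0.743 2.264 4.249 1.51  1.45 ]
pour -30 50 [ 0.39   0.15   1.896 -0.793  0.795 -0.171]
pour 0 20 [0.265 0.399 2.343 3.479 0.839 1.433]
pour 0 35 [0.241 0.161 2.156 4.168 0.231 0.697]
pour 0 50 [ 0.213  0.085  1.982 -0.349  0.41  -1.084]
pour 30 0 [-0.143  0.936  2.478  2.457  1.784  1.4  ]
pour 30 20 [-0.115  0.392  2.281  2.318  0.868  1.931]
pour 30 35 [-0.064  0.183  2.12   1.64   0.473  2.7  ]
pour 30 50 [-0.001  0.105  1.958  0.662  0.551 -2.575]
pour 60 0 [-0.326  0.691  2.114  1.758  1.506  1.901]
pour 60 20 [-0.291  0.423  2.03   1.516  1.158  2.312]
pour 60 35 [-0.225  0.278  1.939  1.193  1.003  2.7  ]
```

View pics/w1.png

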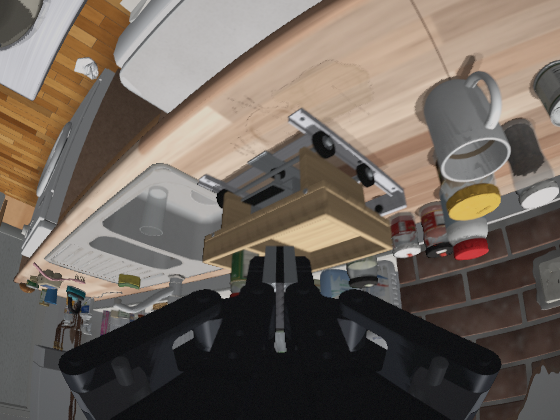

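The wrist view shows the tray at about (300,215) with the pedal under its front at (253,198), and the mug at (465,130). The joint model needs a lateral offset, so I'll refine it with more poses. I'll also triangulate from what I already have.

```bash
python3 - <<'E'
import json
d=json.load(open('D.json')); d=[([1.05,.276,1.505,0,1.361,-.121],[.2236,.5292,.2444])]+d[-1:]
json.dump(d,open('D.json','w'))
s=open('kin.py').read()
s=s.replace("h,L1,L2,Lt,e,e2=P;","h,L1,L2,Lt,e,e2,d0,d1,tx=P;").replace("[e,0,h]","[e,d0,h]").replace("@E('y',q[4])","; p=p+R@E('z',q[3])@[0,d1,0]; R=R@E('z',q[3])@E('y',q[4])",1).replace("@E('z',q[3]); p","; p",1)
s=s.replace("R=R; p=p+R@E","p=p+R@E").replace("return p+R[:,2]*Lt,R","return p+R[:,2]*Lt+R[:,0]*tx,R").replace(".25,0,0])",".25,0,0,.03,.03,0])")
open('kin.py','w').write(s)
from h import *
np.set_printoptions(precision=3,suppress=True)
O=np.array([.18714,.28723,.30493])
W=dict(tray_front=[.63827,-.66202,-.39286],nut_bin=[.76789,-.5045,-.39476],mugB=[.74592,.04494,-.66452])
S=dict(nut_bin=([243,122.8],[397.1,217.6]),tray_front=([262.5,97.2],[420.2,248.6]),mugB=([280.4,205.6],[289.8,232.1]))
for k,(a,b) in S.items(): print(k,*tri([ray('side',a),ray('top',b),(O,np.array(W[k]))]))
d=np.array([.61813,-.61994,-.48332]); print('pedal at z67',O+d*(.067-O[2])/d[2])
# tray corners (rim z=.148) from top picture by hand
for n,uv in dict(FL=[369,253],FR=[473,244],BL=[361,184],BR=[465,178]).items(): print(n,atz('top',uv,.148))
print('mug centre rim',atz('top',[297.5,222],.104),'handle end z.052',atz('top',[279,246],.055))
for r in viewer.silhouettes('mug','top')[:1]: print(r['extent'])
E
grep -n "def fk" -A5 kin.py; python3 kin.py | head -3
```

```text
nut_bin [0.563 0.042 0.107] [np.float64(0.00702839936794952), np.float64(0.003232967537984855), np.float64(0.005074099279101758)]
tray_front [ 0.481 -0.014  0.125] [np.float64(0.0012258737971425145), np.float64(0.002955300070589678), np.float64(0.0027471236798386717)]
mugB [0.532 0.305 0.002] [np.float64(0.005999456280257155), np.float64(0.002395699760611771), np.float64(0.003956109619270477)]
pedal at z67 [ 0.491 -0.018  0.067]
FL [0.466 0.121 0.148]
FR [ 0.494 -0.131  0.148]
BL [0.636 0.138 0.148]
BR [ 0.658 -0.121  0.148]
mug centre rim [0.544 0.292 0.104] handle end z.052 [0.487 0.337 0.055]
[0.1927, 0.5424, 0.3039, 0.631]
4:def fk(q,P):
5-    h,L1,L2,Lt,e,e2,d0,d1,tx=P; E=lambda a,x:Ro.from_euler(a,x).as_matrix()
6-    R=E('z',q[0]); p=R@[e,d0,h]; R=R@E('y',q[1]); p=p+R@[0,0,L1]; R=R@E('y',q[2]); p=p+R@[e2,0,L2]
7-    p=p+R@E('z',q[3])@[0,d1,0]; R=R@E('z',q[3])@E('y',q[4])@E('z',q[5]+np.pi/2); return p+R[:,2]*Lt+R[:,0]*tx,R
8-LO=np.array([-2.89,-.75,.22,-1.18,.11,-2.7]); HI=np.array([2.89,2.08,2.7,4.32,2.71,2.7])
9-D=[([1.05,.276,1.505,0,1.361,-.121],[.224,.53,.245])]
[ 0.18   0.547  0.433  0.355 -0.004  0.017  0.078  0.043 -0.052] err mm [np.float64(4.660818225851364e-06), np.float64(0.005405355808449398), np.float64(0.005402941891810103)]
[[ 0.  0.  0.]
 [-0.  0. -0.]
```

Call:
move_arm(
  plan=[
    [1,0.0,-0.3,-0.2,0,0,0.018],
    [1,0.0,-0.6,-0.4,0,0,0.036],
    [1,0.0,-0.9,-0.6,0,0,0.05],
  ],
)

```text
time: 2.9
position: [0.2999, 0.1129, 0.209]
tcp_rot: [[-0.658, 0.358, 0.663], [0.258, 0.934, -0.248], [-0.708, 0.008, -0.707]]
wrist_force: [2.2, -1.6, -0.6]
gripper_width: 0.0003
grip_force: 0.0
```

```bash
python3 kin.py | head -4; python3 w.py w2 tray_front nut_bin pedal_tip mug
```

```text
[ 0.123  0.636  0.417  0.35   0.001  0.054  0.069  0.    -0.   ] err mm [np.float64(2.650113387094627e-05), np.float64(0.001204756394407467), np.float64(0.0011634277630071222), np.float64(6.723838359731451e-05)]
[[ 0. -0.  0.]
 [-0.  0. -0.]
 [-0. -0.  0.]]
2.9 [0.3   0.113 0.209] q [ 0.909 -0.161  2.378 -0.997  0.934  0.337]
[ 0.663 -0.248 -0.707]
tray_front 0.61 [232.6 258.3] ray [0.1662452910210897, 0.1638667671275026, 0.24678772895193846] [0.826307671568231, -0.46708137677324013, -0.31472308364513213]
nut_bin 0.95 [301.9 258.5] ray [0.16623773665984704, 0.1638584224890519, 0.24678772166193955] [0.9088675464724532, -0.27226308769939844, -0.3159629630914523]
pedal_tip 0.87 [237.3 214.4] ray [0.1662326821043862, 0.16385276511901864, 0.24678776633046484] [0.7852937918295488, -0.43577552397187375, -0.43978785024259853]
mug 0.97 [474.9 143.1] ray [0.16623002381195967, 0.1638496689452058, 0.2467877912601266] [0.7912907239694842, 0.3029262074938857, -0.5311258824169831]
mug 0.42 [551.4 147.2] ray [0.16623002381195967, 0.1638496689452058, 0.2467877912601266] [0.7385990530076895, 0.5110105141008151, -0.43970409751850503]
```

```bash
cat > s.py <<'E'
from kin import *
np.set_printoptions(precision=2,suppress=True)
O1=np.array([.18714,.28723,.30493]);O2=np.array([.16624,.16386,.24679])
n=lambda v:np.array(v)/np.linalg.norm(v)
T=dict(front=([262.5,97.2],[420.2,248.6],[.63827,-.66202,-.39286],[.82631,-.46708,-.31472]),bin=([243,122.8],[397.1,217.6],[.76789,-.5045,-.39476],[.90887,-.27226,-.31596]),mug=([280.4,205.6],[289.8,232.1],[.74592,.04494,-.66452],[.79129,.30293,-.53113]))
for k,(a,b,c,d) in T.items(): x,r=tri([ray('side',a),ray('top',b),(O1,n(c)),(O2,n(d))]); print(k,(x*1000).round(1),np.array(r)*1000, 'wrist only',tri([(O1,n(c)),(O2,n(d))])[0]*1000)
x,r=tri([(O1,n([.61813,-.61994,-.48332])),(O2,n([.78529,-.43578,-.43979]))]); print('pedal',x*1000,np.array(r)*1000)
for name,p,azs,dns in [('mug',[.50,.345,.06],[-42],[10,25,35,50,65]),('press',[.475,-.015,.065],[-30,-15,5,20],[45,55,65]),('pour',[.50,.0,.26],[0,20,40,60],[-10,0,15,30])]:
    for az in azs:
        for dn in dns:
            print(name,az,dn,*ikall(p,toolR(az,dn)))
E
python3 s.py
```

```text
front [480.8 -13.4 125.8] [1.18 3.07 2.8  1.32] wrist only [472.8   -9.23 129.57]
bin [562.5  43.5 108.2] [7.05 4.06 4.69 1.76] wrist only [553.91  46.92 114.17]
mug [532.1 305.    1.3] [5.81 2.84 4.03 1.04] wrist only [537.25 307.31  -4.46]
pedal [489.79 -16.07  66.9 ] [1.3 1.3]
mug -42 10
mug -42 25
mug -42 35 [ 0.97  0.66  1.82 -1.08  1.17  0.85]
mug -42 50 [ 0.86  0.56  1.8  -0.86  1.01  0.59]
mug -42 65 [ 0.73  0.49  1.77 -0.56  0.91  0.25]
press -30 45 [0.15 0.32 2.52 4.09 0.57 1.22]
press -30 55
press -30 65 [-0.03  0.21  2.27 -0.65  0.34 -0.49]
press -15 45 [-0.09  0.3   2.61  3.38  0.56  1.5 ]
press -15 55 [-0.12  0.2   2.45  3.74  0.15  1.09]
press -15 65 [-0.14  0.19  2.31 -0.24  0.22 -1.23]
press 5 45 [-0.46  0.3   2.63  2.44  0.61  1.76]
press 5 55 [-0.37  0.2   2.47  1.87  0.27  2.44]
press 5 65 [-0.3   0.18  2.32  0.6   0.28 -2.51]
press 20 45 [-0.66  0.31  2.56  1.86  0.67  1.94]
press 20 55 [-0.52  0.22  2.42  1.42  0.46  2.54]
press 20 65
pour 0 -10
pour 0 0
pour 0 15 [-0.44  0.06  2.7   2.61  0.97  1.77]
pour 0 30 [-0.36 -0.15  2.44  2.06  0.35  2.44]
pour 20 -10
pour 20 0
pour 20 15 [-0.89  0.13  2.59  1.76  1.2   2.  ]
pour 20 30 [-0.75 -0.07  2.38  1.44  0.89  2.57]
pour 40 -10 [-0.97  0.7   2.54  1.45  1.73  1.47]
pour 40 0 [-0.99  0.5   2.49  1.46  1.59  1.72]
pour 40 15 [-0.95  0.25  2.37  1.37  1.38  2.1 ]
pour 40 30 [-0.84  0.08  2.23  1.19  1.2   2.48]
pour 60 -10 [-0.9   0.68  2.24  1.24  1.82  1.78]
pour 60 0 [-0.91  0.55  2.21  1.21  1.71  1.93]
pour 60 15 [-0.88  0.37  2.13  1.13  1.57  2.17]
pour 60 30 [-0.81  0.23  2.03  1.    1.44  2.41]
```

```bash
cat > s2.py <<'E'
from kin import *
np.set_printoptions(precision=2,suppress=True)
R0=toolR(-20,45)
for az in [-60,-50,-40,10,20,30]:
    for dn in [45,52,60]:
        for z in [.085,.035]:
            R=toolR(az,dn); tip=np.array([.488,-.016,z]); p=tip-.014*R[:,2]
            print(az,dn,z,*ikall(p,R))
E
python3 s2.py
```

```text
-60 45 0.085 [ 0.36  0.36  2.2  -1.17  0.86  0.76]
-60 45 0.035
-60 52 0.085 [ 0.28  0.3   2.16 -1.01  0.78  0.53]
-60 52 0.035 [ 0.28  0.4   2.22 -1.15  0.71  0.73]
-60 60 0.085 [ 0.18  0.26  2.11 -0.77  0.74  0.23]
-60 60 0.035 [ 0.18  0.35  2.17 -0.91  0.64  0.41]
-50 45 0.085
-50 45 0.035
-50 52 0.085 [ 0.24  0.26  2.24 -1.14  0.66  0.48]
-50 52 0.035
-50 60 0.085 [ 0.14  0.22  2.17 -0.82  0.62  0.1 ]
-50 60 0.035 [ 0.14  0.32  2.24 -1.02  0.52  0.33]
-40 45 0.085
-40 45 0.035
-40 52 0.085
-40 52 0.035
-40 60 0.085 [ 0.09  0.19  2.23 -0.85  0.49 -0.07]
-40 60 0.035 [ 0.09  0.29  2.3  -1.15  0.4   0.26]
10 45 0.085 [-0.55  0.19  2.55  2.    0.54  2.09]
10 45 0.035 [-0.55  0.38  2.64  2.34  0.7   1.69]
10 52 0.085 [-0.46  0.14  2.44  1.56  0.37  2.62]
10 52 0.035 [-0.46  0.28  2.52  2.09  0.44  2.05]
10 60 0.085
10 60 0.035
20 45 0.085 [-0.66  0.21  2.5   1.65  0.65  2.19]
20 45 0.035 [-0.66  0.39  2.58  1.96  0.71  1.8 ]
20 52 0.085 [-0.56  0.16  2.4   1.34  0.52  2.61]
20 52 0.035 [-0.56  0.3   2.48  1.72  0.51  2.18]
20 60 0.085
20 60 0.035
30 45 0.085 [-0.73  0.25  2.43  1.39  0.75  2.24]
30 45 0.035 [-0.73  0.4   2.5   1.63  0.74  1.92]
30 52 0.085 [-0.63  0.19  2.35  1.17  0.66  2.57]
30 52 0.035 [-0.63  0.32  2.42  1.43  0.6   2.25]
30 60 0.085
30 60 0.035
```

```bash
cat > path.py <<'E'
from kin import *
np.set_printoptions(precision=3,suppress=True)
def pr(q0,qs,n):
    "calls from current pose along joint path, n calls"
    q0=np.array(q0); out=[]
    ps=[fk(q0+(np.array(qs)-q0)*i/n,P) for i in range(n+1)]
    for (p,R),(p2,R2) in zip(ps,ps[1:]):
        dp=(p2-p)*10; rv=Ro.from_matrix(R2@R.T).as_rotvec()/2/np.pi
        print('  [',', '.join(f'{v:.3f}' for v in np.r_[dp,rv]),'] deg %.0f'%(np.linalg.norm(rv)*360),'tcp',p2)
E
cat > s3.py <<'E'
from path import *
yaw=np.radians(6); F=np.array([.481,-.0134,0]); X=np.array([np.cos(yaw),np.sin(yaw),0])
for az in [20,30,40]:
  for dn in [42,48]:
    for back,z in [(-.05,.10),(-.03,.09),(.006,.09),(.006,.03)]:
        R=toolR(az,dn); p=F+X*back+[0,0,z]-.014*R[:,2]; print(az,dn,back,z,*ikall(p,R))
E
python3 s3.py
```

```text
20 42 -0.05 0.1 [-0.901  0.151  2.619  1.536  0.783  2.081]
20 42 -0.03 0.09 [-0.821  0.205  2.607  1.655  0.757  2.02 ]
20 42 0.006 0.09 [-0.702  0.231  2.542  1.73   0.712  2.069]
20 42 0.006 0.03 [-0.702  0.463  2.642  2.061  0.82   1.615]
20 48 -0.05 0.1 [-0.78   0.078  2.53   1.356  0.668  2.409]
20 48 -0.03 0.09 [-0.713  0.131  2.517  1.461  0.628  2.351]
20 48 0.006 0.09 [-0.613  0.169  2.456  1.509  0.582  2.399]
20 48 0.006 0.03 [-0.613  0.358  2.552  1.923  0.624  1.899]
30 42 -0.05 0.1 [-0.946  0.193  2.536  1.306  0.873  2.119]
30 42 -0.03 0.09 [-0.878  0.239  2.523  1.393  0.839  2.084]
30 42 0.006 0.09 [-0.771  0.263  2.464  1.454  0.804  2.139]
30 42 0.006 0.03 [-0.771  0.456  2.547  1.722  0.808  1.755]
30 48 -0.05 0.1 [-0.838  0.124  2.466  1.178  0.787  2.38 ]
30 48 -0.03 0.09 [-0.777  0.171  2.452  1.252  0.747  2.35 ]
30 48 0.006 0.09 [-0.683  0.205  2.394  1.291  0.708  2.406]
30 48 0.006 0.03 [-0.683  0.372  2.479  1.596  0.676  2.013]
40 42 -0.05 0.1 [-0.949  0.238  2.443  1.132  0.959  2.143]
40 42 -0.03 0.09 [-0.891  0.278  2.429  1.194  0.926  2.126]
40 42 0.006 0.09 [-0.798  0.302  2.372  1.243  0.899  2.182]
40 42 0.006 0.03 [-0.798  0.464  2.444  1.436  0.845  1.884]
40 48 -0.05 0.1 [-0.856  0.174  2.39   1.036  0.891  2.35 ]
40 48 -0.03 0.09 [-0.802  0.215  2.376  1.089  0.853  2.337]
40 48 0.006 0.09 [-0.717  0.247  2.318  1.122  0.824  2.395]
40 48 0.006 0.03 [-0.717  0.393  2.395  1.333  0.748  2.098]
```

```bash
cat > s4.py <<'E'
from path import *
yaw=np.radians(6); F=np.array([.481,-.0134,0]); X=np.array([np.cos(yaw),np.sin(yaw),0])
R=toolR(30,45); p=F+X*-.05+[0,0,.10]-.014*R[:,2]
q,c=ik(p,R,[-.9,.15,2.5,1.25,.83,2.25]); print(q,c,p); pr(s['qpos'],q,6)
E
python3 s4.py
```

```text
[-0.893  0.155  2.501  1.247  0.829  2.248] 9.452051755633366e-27 [ 0.423 -0.024  0.11 ]
  [ -0.654, -0.619, -0.799, 0.053, 0.022, -0.124 ] deg 49 tcp [0.235 0.051 0.13 ]
  [ -0.608, 0.072, -0.485, 0.042, 0.011, -0.135 ] deg 51 tcp [0.174 0.058 0.082]
  [ -0.069, 0.472, -0.185, 0.032, 0.011, -0.141 ] deg 52 tcp [0.168 0.105 0.063]
  [ 0.626, 0.320, 0.052, 0.030, 0.017, -0.143 ] deg 53 tcp [0.23  0.137 0.069]
  [ 1.046, -0.358, 0.191, 0.038, 0.020, -0.142 ] deg 53 tcp [0.335 0.101 0.088]
  [ 0.879, -1.247, 0.223, 0.051, 0.013, -0.139 ] deg 53 tcp [ 0.423 -0.024  0.11 ]
```

```bash
cat > path.py <<'E'
from kin import *
np.set_printoptions(precision=3,suppress=True)
def pos3(p,w,q0):
    r=least_squares(lambda a:fk(np.r_[a,w],P)[0]-p,np.clip(q0[:3],LO[:3]+1e-3,HI[:3]-1e-3),bounds=(LO[:3],HI[:3])); return np.r_[r.x,w],r.cost
def run(q0,legs,cmd=None):
    "legs: (p, wrist(q4..q6), ncalls): position linear, wrist joints linear"
    q=np.array(q0,float); p=fk(q,P)[0]; R=fk(q,P)[1]
    for pt,w,n in legs:
        p0=p.copy(); w0=q[3:].copy()
        for i in range(1,n+1):
            t=i/n; q,c=pos3(p0+(np.array(pt)-p0)*t,w0+(np.array(w)-w0)*t,q); p2,R2=fk(q,P)
            dp=(p2-p)*10; rv=Ro.from_matrix(R2@R.T).as_rotvec()/2/np.pi
            print('[',', '.join(f'{v:.3f}' for v in np.r_[dp,rv]),'] deg %.0f'%(np.linalg.norm(rv)*360),'tcp',p2,'z',R2[:,2],'q',q,'' if c<1e-6 else 'BAD'); p,R=p2,R2
    return q
E
cat > s4.py <<'E'
from path import *
yaw=np.radians(6); F=np.array([.481,-.0134,0]); X=np.array([np.cos(yaw),np.sin(yaw),0])
R=toolR(30,45); p=F+X*-.05+[0,0,.10]-.014*R[:,2]
q,c=ik(p,R,[-.9,.15,2.5,1.25,.83,2.25])
run(s['qpos'],[([.36,.08,.24],[0,1.0,1.2],3),([.40,-.02,.2],[1.1,.9,2.1],3),(p,q[3:],1)])
E
python3 s4.py
```

```text
[ 0.198, -0.108, 0.099, 0.075, -0.001, -0.109 ] deg 48 tcp [0.32  0.102 0.22 ] z [ 0.474 -0.277 -0.836] q [ 0.632 -0.167  2.208 -0.663  0.96   0.627] 
[ 0.198, -0.108, 0.099, 0.068, -0.003, -0.110 ] deg 47 tcp [0.34  0.091 0.23 ] z [ 0.329 -0.172 -0.928] q [ 0.333 -0.177  2.097 -0.331  0.98   0.913] 
[ 0.198, -0.108, 0.099, 0.064, -0.001, -0.109 ] deg 45 tcp [0.36 0.08 0.24] z [ 0.278  0.008 -0.961] q [ 0.029 -0.19   2.05   0.     1.     1.2  ] 
[ 0.133, -0.333, -0.133, 0.070, 0.002, -0.125 ] deg 52 tcp [0.373 0.047 0.227] z [ 0.349  0.186 -0.919] q [-0.353 -0.206  2.135  0.367  0.967  1.5  ] 
[ 0.133, -0.333, -0.133, 0.075, 0.001, -0.122 ] deg 52 tcp [0.387 0.013 0.213] z [ 0.526  0.262 -0.809] q [-0.696 -0.213  2.285  0.733  0.933  1.8  ] 
[ 0.133, -0.333, -0.133, 0.083, -0.001, -0.112 ] deg 50 tcp [ 0.4  -0.02  0.2 ] z [ 0.709  0.207 -0.674] q [-0.952 -0.189  2.465  1.1    0.9    2.1  ] 
[ 0.227, -0.036, -0.901, 0.064, 0.035, -0.032 ] deg 29 tcp [ 0.423 -0.024  0.11 ] z [ 0.612  0.354 -0.707] q [-0.893  0.155  2.501  1.247  0.829  2.248]
```

Call:
move_arm(
  plan=[
    [1,0.05,-0.027,0.025,0.019,0,-0.027],
    [1,0.1,-0.054,0.05,0.037,0,-0.055],
    [1,0.1,-0.054,0.05,0.037,0,-0.055],
    [1,0.1,-0.054,0.05,0.037,0,-0.055],
  ],
)

```text
time: 3.48
position: [0.3132, 0.11, 0.2171]
tcp_rot: [[-0.496, 0.657, 0.567], [0.626, 0.724, -0.29], [-0.601, 0.211, -0.771]]
wrist_force: [-0.3, -0.8, 0.5]
gripper_width: -0.0001
grip_force: 0.0
```

Call:
move_arm(
  plan=[
    [1,0.1,-0.054,0.05,0.037,-0.001,-0.055],
    [1,0.1,-0.054,0.05,0.037,-0.001,-0.055],
    [1,0.1,-0.054,0.05,0.037,-0.001,-0.055],
    [1,0.1,-0.054,0.05,0.037,-0.001,-0.055],
  ],
)

```text
time: 3.82
position: [0.3222, 0.1028, 0.2211]
tcp_rot: [[-0.233, 0.851, 0.47], [0.874, 0.396, -0.283], [-0.427, 0.345, -0.836]]
wrist_force: [0.0, 0.2, -0.4]
gripper_width: 0.0
grip_force: 0.0
```

Call:
move_arm(
  plan=[
    [1,0.1,-0.054,0.05,0.034,-0.002,-0.055],
    [1,0.1,-0.054,0.05,0.034,-0.002,-0.055],
    [1,0.1,-0.054,0.05,0.034,-0.002,-0.055],
    [1,0.1,-0.054,0.05,0.034,-0.002,-0.055],
  ],
)

```text
time: 4.15
position: [0.3315, 0.0963, 0.2255]
tcp_rot: [[0.093, 0.917, 0.387], [0.969, 0.007, -0.247], [-0.229, 0.398, -0.888]]
wrist_force: [0.0, -0.1, 0.4]
gripper_width: 0.0002
grip_force: 0.0
```

Call:
move_arm(
  plan=[
    [1,0.1,-0.054,0.05,0.034,-0.001,-0.055],
    [1,0.1,-0.054,0.05,0.034,-0.001,-0.055],
    [1,0.1,-0.054,0.05,0.034,-0.001,-0.055],
    [1,0.1,-0.054,0.05,0.034,-0.001,-0.055],
  ],
)

```text
time: 4.48
position: [0.3408, 0.0902, 0.2299]
tcp_rot: [[0.421, 0.849, 0.318], [0.907, -0.384, -0.174], [-0.025, 0.362, -0.932]]
wrist_force: [1.2, 0.6, 0.4]
gripper_width: 0.0
grip_force: 0.0
```

Call:
move_arm(
  plan=[
    [1,0.1,-0.054,0.05,0.032,-0.001,-0.055],
    [1,0.1,-0.054,0.05,0.032,-0.001,-0.055],
    [1,0.1,-0.054,0.05,0.032,-0.001,-0.055],
    [1,0.1,-0.054,0.05,0.032,-0.001,-0.055],
  ],
)

```text
time: 4.82
position: [0.3501, 0.0844, 0.2344]
tcp_rot: [[0.701, 0.657, 0.278], [0.699, -0.71, -0.086], [0.141, 0.255, -0.957]]
wrist_force: [0.2, 0.0, 0.0]
gripper_width: -0.0002
grip_force: 0.0
```

Call:
move_arm(
  plan=[
    [1,0.1,-0.054,0.05,0.032,0,-0.055],
    [1,0.1,-0.054,0.05,0.032,0,-0.055],
    [1,0.1,-0.054,0.05,0.032,0,-0.055],
    [1,0.1,-0.054,0.05,0.032,0,-0.055],
  ],
)

```text
time: 5.15
position: [0.3595, 0.0789, 0.239]
tcp_rot: [[0.89, 0.371, 0.265], [0.381, -0.925, 0.014], [0.25, 0.088, -0.964]]
wrist_force: [-0.7, -0.2, -0.3]
gripper_width: -0.0001
grip_force: 0.0
```

```bash
sed -i "s/^run.*/run(s['qpos'],[([.40,-.02,.2],[1.1,.9,2.1],6),(p,q[3:],1)])/" s4.py; python3 s4.py; python3 -c "
from workcell import arm; s=arm.read_state(); print(s['time'],s['qpos'],s['position'])"
```

```text
[ 0.068, -0.165, -0.065, 0.034, 0.000, -0.063 ] deg 26 tcp [0.366 0.062 0.232] z [ 0.287  0.112 -0.951] q [-0.176 -0.198  2.085  0.193  0.994  1.342] 
[ 0.068, -0.165, -0.065, 0.035, 0.001, -0.063 ] deg 26 tcp [0.373 0.046 0.226] z [ 0.344  0.193 -0.919] q [-0.363 -0.207  2.137  0.374  0.975  1.494] 
[ 0.068, -0.165, -0.065, 0.036, 0.001, -0.062 ] deg 26 tcp [0.38  0.029 0.219] z [ 0.428  0.246 -0.87 ] q [-0.539 -0.213  2.206  0.556  0.956  1.645] 
[ 0.068, -0.165, -0.065, 0.038, 0.000, -0.060 ] deg 26 tcp [0.386 0.013 0.213] z [ 0.526  0.265 -0.808] q [-0.7   -0.215  2.287  0.737  0.938  1.797] 
[ 0.068, -0.165, -0.065, 0.040, -0.001, -0.058 ] deg 25 tcp [ 0.393 -0.004  0.206] z [ 0.624  0.25  -0.74 ] q [-0.84  -0.208  2.376  0.919  0.919  1.948] 
[ 0.068, -0.165, -0.065, 0.042, -0.001, -0.054 ] deg 25 tcp [ 0.4  -0.02  0.2 ] z [ 0.709  0.208 -0.673] q [-0.95  -0.188  2.464  1.1    0.9    2.1  ] 
[ 0.227, -0.036, -0.901, 0.064, 0.035, -0.032 ] deg 29 tcp [ 0.423 -0.024  0.11 ] z [ 0.612  0.354 -0.707] q [-0.892  0.162  2.492  1.247  0.828  2.25 ] 
5.15 [ 0.01713893 -0.18884097  2.04965281  0.01133316  1.01279629  1.19052673] [0.35954823 0.07894324 0.23903594]
```

Tracking is accurate.

Call:
move_arm(
  plan=[
    [1,0.068,-0.165,-0.065,0.034,0,-0.063],
    [1,0.068,-0.165,-0.065,0.034,0,-0.063],
    [1,0.068,-0.165,-0.065,0.034,0,-0.063],
    [1,0.068,-0.165,-0.065,0.034,0,-0.063],
  ],
)

```text
time: 5.48
position: [0.366, 0.0628, 0.2322]
tcp_rot: [[0.957, -0.015, 0.289], [-0.049, -0.993, 0.111], [0.285, -0.12, -0.951]]
wrist_force: [0.5, 0.4, 0.4]
gripper_width: -0.0001
grip_force: 0.0
```

Call:
move_arm(
  plan=[
    [1,0.068,-0.165,-0.065,0.035,0.001,-0.063],
    [1,0.068,-0.165,-0.065,0.035,0.001,-0.063],
    [1,0.068,-0.165,-0.065,0.035,0.001,-0.063],
    [1,0.068,-0.165,-0.065,0.035,0.001,-0.063],
  ],
)

```text
time: 5.82
position: [0.3726, 0.0464, 0.2255]
tcp_rot: [[0.854, -0.391, 0.344], [-0.471, -0.861, 0.192], [0.221, -0.326, -0.919]]
wrist_force: [-0.3, 0.3, 0.1]
gripper_width: 0.0
grip_force: 0.0
```

Call:
move_arm(
  plan=[
    [1,0.068,-0.165,-0.065,0.036,0.001,-0.062],
    [1,0.068,-0.165,-0.065,0.036,0.001,-0.062],
    [1,0.068,-0.165,-0.065,0.036,0.001,-0.062],
    [1,0.068,-0.165,-0.065,0.036,0.001,-0.062],
  ],
)

```text
time: 6.15
position: [0.3792, 0.0302, 0.2188]
tcp_rot: [[0.604, -0.674, 0.424], [-0.794, -0.557, 0.245], [0.071, -0.485, -0.872]]
wrist_force: [-0.2, -0.4, -0.7]
gripper_width: 0.0001
grip_force: 0.0
```

Call:
move_arm(
  plan=[
    [1,0.068,-0.165,-0.065,0.038,0,-0.06],
    [1,0.068,-0.165,-0.065,0.038,0,-0.06],
    [1,0.068,-0.165,-0.065,0.038,0,-0.06],
    [1,0.068,-0.165,-0.065,0.038,0,-0.06],
  ],
)

```text
time: 6.48
position: [0.3859, 0.0141, 0.2122]
tcp_rot: [[0.269, -0.809, 0.522], [-0.953, -0.144, 0.267], [-0.141, -0.57, -0.81]]
wrist_force: [-0.4, -0.2, -0.8]
gripper_width: 0.0003
grip_force: 0.0
```

Call:
move_arm(
  plan=[
    [1,0.068,-0.165,-0.065,0.04,-0.001,-0.058],
    [1,0.068,-0.165,-0.065,0.04,-0.001,-0.058],
    [1,0.068,-0.165,-0.065,0.04,-0.001,-0.058],
    [1,0.068,-0.165,-0.065,0.04,-0.001,-0.058],
  ],
)

```text
time: 6.82
position: [0.3927, -0.0021, 0.2056]
tcp_rot: [[-0.077, -0.778, 0.623], [-0.922, 0.294, 0.253], [-0.38, -0.555, -0.74]]
wrist_force: [-0.3, -0.4, -0.7]
gripper_width: -0.0
grip_force: 0.0
```

Call:
move_arm(
  plan=[
    [1,0.068,-0.165,-0.065,0.042,-0.001,-0.054],
    [1,0.068,-0.165,-0.065,0.042,-0.001,-0.054],
    [1,0.068,-0.165,-0.065,0.042,-0.001,-0.054],
    [1,0.068,-0.165,-0.065,0.042,-0.001,-0.054],
  ],
)

```text
time: 7.15
position: [0.3995, -0.0182, 0.199]
tcp_rot: [[-0.357, -0.61, 0.707], [-0.716, 0.665, 0.213], [-0.6, -0.431, -0.674]]
wrist_force: [0.3, 0.5, 0.4]
gripper_width: 0.0002
grip_force: 0.0
```

```bash
python3 w.py w3 tray_front pedal_tip nut_bin; cat >> s4.py <<'E'
from go import go
go(p,R); 
E
python3 s4.py | tail -1
```

```text
7.15 [ 0.4   -0.018  0.199] q [-0.95  -0.186  2.467  1.1    0.901  2.104]
[ 0.707  0.213 -0.674]
tray_front 0.71 [256.6 200.8] ray [0.2822129464794284, -0.09784666714393968, 0.2405356553793756] [0.819492633073786, 0.35734494536986955, -0.4480361752765028]
tray_front 0.39 [366.9 290.3] ray [0.2822129464794284, -0.09784666714393968, 0.2405356553793756] [0.5998962624157462, 0.7183601794334554, -0.352254349787126]
pedal_tip 0.79 [290.7 146.5] ray [0.2822120380795539, -0.09784522447382672, 0.24053605796891367] [0.7222477594983387, 0.31762041405933883, -0.6143903046699248]
nut_bin 0.92 [257.2 227.5] ray [0.28221124075103193, -0.09784499504810931, 0.24053624569796964] [0.827599087347384, 0.4088262694909937, -0.38463077359443487]
from [ 0.4   -0.019  0.2  ] q [-0.949 -0.186  2.464  1.099  0.902  2.102] calls 0.95 shift [ 0.223 -0.045 -0.902] turn [ 0.063  0.035 -0.033]
```

View pics/w3.png

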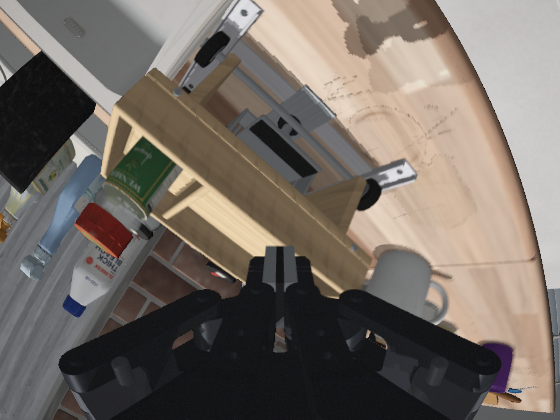

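The wrist view shows the pedal as a grey plate with a black tread at about (290,147), under the tray front, and the mug at (405,280). At 45° the slanted fingertip face would push the tray home, so I'll look for a flatter approach.

```bash
cat > s5.py <<'E'
from path import *
F=np.array([.482,-.012,0])
for az in [20,30,40,50]:
  for dn in [10,18,25,32]:
    for back,z in [(-.04,.078),(.012,.078),(.012,.035),(.012,.02)]:
        R=toolR(az,dn); p=F+X*back+[0,0,z]-.014*R[:,2] if 0 else F+np.array([.9945,.1045,0])*back+[0,0,z]-.014*R[:,2]; print(az,dn,back,z,*ikall(p,R))
E
python3 s5.py
```

```text
20 10 -0.04 0.078
20 10 0.012 0.078
20 10 0.012 0.035
20 10 0.012 0.02
20 18 -0.04 0.078
20 18 0.012 0.078
20 18 0.012 0.035
20 18 0.012 0.02
20 25 -0.04 0.078
20 25 0.012 0.078
20 25 0.012 0.035
20 25 0.012 0.02
20 32 -0.04 0.078
20 32 0.012 0.078 [-0.821  0.504  2.687  1.999  1.032  1.518]
20 32 0.012 0.035
20 32 0.012 0.02
30 10 -0.04 0.078
30 10 0.012 0.078
30 10 0.012 0.035 [-1.071  1.211  2.7    1.675  1.429  0.792]
30 10 0.012 0.02 [-1.071  1.26   2.693  1.682  1.433  0.75 ]
30 18 -0.04 0.078
30 18 0.012 0.078 [-1.023  0.832  2.681  1.71   1.287  1.183]
30 18 0.012 0.035 [-1.023  1.016  2.698  1.765  1.321  0.977]
30 18 0.012 0.02 [-1.023  1.075  2.699  1.779  1.333  0.917]
30 25 -0.04 0.078
30 25 0.012 0.078 [-0.961  0.642  2.631  1.717  1.15   1.428]
30 25 0.012 0.035 [-0.961  0.827  2.666  1.808  1.192  1.193]
30 25 0.012 0.02 [-0.961  0.89   2.674  1.835  1.21   1.119]
30 32 -0.04 0.078 [-1.063  0.495  2.66   1.563  1.012  1.555]
30 32 0.012 0.078 [-0.882  0.479  2.566  1.676  0.999  1.684]
30 32 0.012 0.035 [-0.882  0.649  2.612  1.807  1.036  1.434]
30 32 0.012 0.02 [-0.
[... 1315 characters left out ...]
 1.168  1.252  1.559]
50 18 0.012 0.078 [-0.975  0.71   2.361  1.272  1.277  1.642]
50 18 0.012 0.035 [-0.975  0.824  2.37   1.31   1.243  1.518]
50 18 0.012 0.02 [-0.975  0.864  2.37   1.324  1.233  1.477]
50 25 -0.04 0.078 [-1.062  0.599  2.42   1.158  1.181  1.694]
50 25 0.012 0.078 [-0.934  0.6    2.344  1.253  1.189  1.777]
50 25 0.012 0.035 [-0.934  0.714  2.364  1.307  1.15   1.638]
50 25 0.012 0.02 [-0.934  0.754  2.369  1.327  1.139  1.591]
50 32 -0.04 0.078 [-1.003  0.487  2.397  1.13   1.107  1.846]
50 32 0.012 0.078 [-0.879  0.5    2.318  1.212  1.099  1.929]
50 32 0.012 0.035 [-0.879  0.61   2.348  1.283  1.055  1.778]
50 32 0.012 0.02 [-0.879  0.65   2.356  1.31   1.042  1.726]
```

```bash
cat > s6.py <<'E'
from path import *
from go import go
R=toolR(40,20); p=np.array([.482,-.012,.077])+np.array([.9945,.1045,0])*-.05-.014*R[:,2]
print(p); go(p,R); print(ikall(p,R)); q,c=ik(p,R,[-1.17,.7,2.58,1.35,1.18,1.4]); print(q,c); run(s['qpos'],[(p,q[3:],2)])
E
python3 s6.py
```

```text
[ 0.422 -0.026  0.082]
from [ 0.4   -0.019  0.2  ] q [-0.949 -0.186  2.464  1.099  0.902  2.102] calls 1.25 shift [ 0.218 -0.066 -1.183] turn [ 0.104 -0.012  0.01 ]
[array([-1.19 ,  0.739,  2.6  ,  1.329,  1.167,  1.367])]
[-1.19   0.739  2.6    1.329  1.167  1.367] 2.171072828878757e-18
[ 0.109, -0.033, -0.591, 0.040, -0.001, 0.015 ] deg 15 tcp [ 0.411 -0.022  0.141] z [ 0.68   0.436 -0.589] q [-1.078  0.186  2.529  1.214  1.034  1.734] 
[ 0.109, -0.033, -0.591, 0.064, -0.008, -0.005 ] deg 23 tcp [ 0.422 -0.026  0.082] z [ 0.72   0.604 -0.342] q [-1.19   0.739  2.6    1.329  1.167  1.367]
```

Call:
move_arm(
  plan=[
    [1,0.05,-0.015,-0.3,0.02,0,0.007],
    [1,0.1,-0.03,-0.5,0.04,-0.001,0.015],
    [1,0.11,-0.03,-0.6,0.04,-0.001,0.015],
    [1,0.11,-0.03,-0.6,0.04,-0.001,0.015],
  ],
)

```text
time: 7.68
position: [0.4125, -0.0256, 0.1377]
tcp_rot: [[-0.294, -0.671, 0.68], [-0.572, 0.694, 0.437], [-0.766, -0.261, -0.588]]
wrist_force: [-0.1, 1.0, -0.7]
gripper_width: 0.0002
grip_force: 0.0
```

Call:
move_arm(
  plan=[
    [1,0.03,-0.01,-0.2,0.02,-0.003,-0.001],
    [1,0.06,-0.02,-0.4,0.042,-0.005,-0.003],
    [1,0.11,-0.033,-0.58,0.064,-0.008,-0.005],
    [1,0.11,-0.033,-0.58,0.064,-0.008,-0.005],
    [1,0.11,-0.033,-0.58,0.064,-0.008,-0.005],
  ],
)

```text
time: 8.1
position: [0.4232, -0.0282, 0.0779]
tcp_rot: [[-0.264, -0.64, 0.721], [-0.211, 0.768, 0.604], [-0.941, 0.008, -0.338]]
wrist_force: [0.4, -1.2, -0.3]
gripper_width: 0.0003
grip_force: 0.0
```

```bash
python3 s6.py | sed -n 2p; python3 w.py w4 pedal_tip tray_front; python3 - <<'E'
from h import *
im=cv2.imread('pics/w4.png'); cv2.imwrite('pics/w4c.png',cv2.resize(im[60:330,140:420],None,fx=2.2,fy=2.2))
E
```

```text
from [ 0.423 -0.028  0.078] q [-1.192  0.752  2.593  1.329  1.17   1.369] calls 0.04 shift [-0.01   0.025  0.039] turn [-0.001 -0.     0.001]
8.1 [ 0.423 -0.028  0.078] q [-1.192  0.752  2.593  1.329  1.17   1.369]
[ 0.721  0.604 -0.338]
pedal_tip 0.55 [237.8 246.9] ray [0.3108475923110556, -0.12117790125750393, 0.051193549906055444] [0.8414503670332155, 0.534439689772869, 0.07959584043870808]
```

View pics/w4c.png

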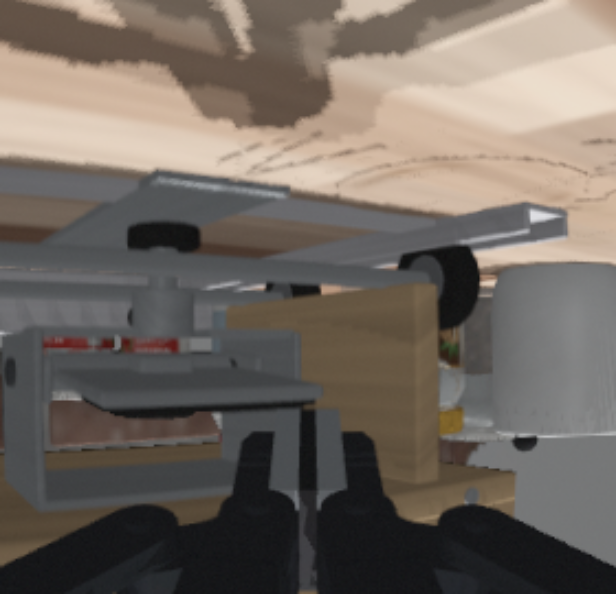

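The wrist camera is below the tool, so this picture is upside down. The pedal plate shows at crop (85–320, 385) and the fingertips at (308,410). The pedal ray gives (0.488, -0.009, 0.068), which matches. Now I'll go in above the plate.

Call:
move_arm(
  plan=[
    [1,0.1,0.01,0.04,0,0,0],
    [1,0.25,0.03,0.04,0,0,0],
    [1,0.4,0.045,0.04,0,0,0],
    [1,0.55,0.06,0.04,0,0,0],
    [1,0.58,0.065,0.04,0,0,0],
  ],
)

```text
time: 8.67
position: [0.4814, -0.018, 0.0892]
tcp_rot: [[-0.254, -0.644, 0.722], [-0.228, 0.765, 0.602], [-0.94, -0.012, -0.341]]
wrist_force: [-0.4, -2.0, 0.0]
gripper_width: 0.0001
grip_force: 0.3
```

Call:
move_arm(
  plan=[
    [1,0,0,0,0,0,0],
  ],
)

```text
time: 8.75
position: [0.4806, -0.0179, 0.0889]
tcp_rot: [[-0.255, -0.644, 0.722], [-0.226, 0.765, 0.603], [-0.94, -0.01, -0.34]]
wrist_force: [-0.4, -0.2, 0.6]
gripper_width: -0.0
grip_force: 0.0
```

Call:
move_arm(
  plan=[
    [1,0.0,0,-0.05,0,0,0],
    [1,0.01,0,-0.1,0,0,0],
    [1,0.02,0,-0.14,0,0,0],
    [1,0.03,0,-0.18,0,0,0],
    [1,0.03,0,-0.2,0,0,0],
  ],
)

```text
time: 9.17
position: [0.4831, -0.0189, 0.0669]
tcp_rot: [[-0.259, -0.64, 0.723], [-0.215, 0.768, 0.603], [-0.942, 0.001, -0.337]]
wrist_force: [-0.0, 0.9, 2.8]
gripper_width: -0.0001
grip_force: 1.0
```

Call:
move_arm(
  plan=[
    [1,0.0,0,-0.04,0,0,0],
    [1,0.01,0,-0.08,0,0,0],
    [1,0.02,0,-0.12,0,0,0],
    [1,0.02,0,-0.14,0,0,0],
  ],
)

```text
time: 9.5
position: [0.4858, -0.0201, 0.0512]
tcp_rot: [[-0.261, -0.64, 0.723], [-0.218, 0.768, 0.602], [-0.94, -0.001, -0.34]]
wrist_force: [0.3, -0.1, 0.3]
gripper_width: 0.0001
grip_force: 0.0
```

Call:
move_arm(
  plan=[
    [1,0.0,0,-0.03,0,0,0],
    [1,0.0,0,-0.06,0,0,0],
    [1,0.0,0,-0.06,0,0,0],
  ],
)

```text
time: 9.75
position: [0.4864, -0.0194, 0.0487]
tcp_rot: [[-0.255, -0.639, 0.726], [-0.213, 0.769, 0.602], [-0.943, -0.001, -0.332]]
wrist_force: [-5.0, -5.0, 11.2]
gripper_width: 0.0001
grip_force: 6.0
```

Call:
move_arm(
  plan=[
    [1,0.0,0,0.08,0,0,0],
    [1,0.0,0,0.15,0,0,0],
    [1,-0.2,-0.02,0.15,0,0,0],
    [1,-0.5,-0.05,0.15,0,0,0],
    [1,-0.7,-0.07,0.2,0,0,0],
  ],
)

```text
time: 10.17
position: [0.4143, -0.0262, 0.0656]
tcp_rot: [[-0.26, -0.642, 0.721], [-0.219, 0.767, 0.603], [-0.94, -0.001, -0.34]]
wrist_force: [-0.3, 0.0, -0.2]
gripper_width: -0.0001
grip_force: 0.0
```

```bash
python3 w.py w5 pedal_tip tray_front; python3 - <<'E'
from h import *
im=cv2.imread('pics/w5.png'); cv2.imwrite('pics/w5c.png',cv2.resize(im[60:330,140:420],None,fx=2,fy=2))
im=viewer.grab_frame('top');cv2.imwrite('pics/top5.png',im)
for n in ['top','side']:
    if n=='side': viewer.grab_frame(n)
    for t in ['tray_front','nut_bin']: 
        for r in viewer.spot_point(t,n)[:1]: print(n,t,np.array(r['location'])*WH)
E
```

```text
10.1667 [ 0.414 -0.026  0.066] q [-1.218  0.807  2.618  1.339  1.142  1.275]
[ 0.721  0.603 -0.34 ]
pedal_tip 0.59 [219.8 218.6] ray [0.30231533185086296, -0.11966945930842943, 0.039291947009706174] [0.8707523756071402, 0.49165905339659005, -0.00785338065346099]
tray_front 0.59 [401.1 191.5] ray [0.30231474541890635, -0.1196681318632544, 0.039292260589976674] [0.4757594025753544, 0.8751957670920516, -0.08766618575764976]
top tray_front [418.488 245.28 ]
top nut_bin [395.08 216.09]
side tray_front [261.408  97.608]
side nut_bin [243.992 121.212]
```

View pics/w5c.png

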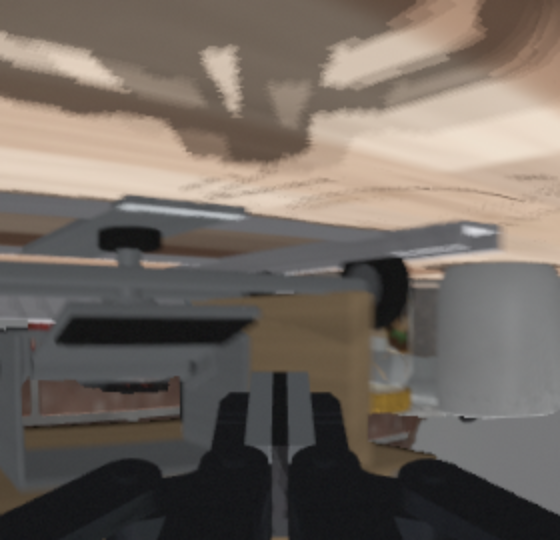

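The pedal edge now measures 37.6 mm high and its black tread is tilted forward at crop (150,325), so the brake is locked. Next I'll fit the mug's pose and plan the pour.

```bash
cat > mugfit.py <<'E'
from h import *
from scipy.optimize import minimize
import json
def masks(cams=('top','side')):
    M={}
    for n in cams:
        viewer.grab_frame(n); best=None
        for r in viewer.silhouettes('mug',n):
            ys,xs=np.nonzero(r['pixels']); d=np.hypot(*(np.array([xs.mean(),ys.mean()])-proj(n,[.54,.30,.05])))
            if best is None or d<best[0]: best=(d,r['pixels'].astype(np.uint8),r['confidence'])
        M[n]=best[1]; print(n,'dist',best[0].round(1),'conf',best[2],best[1].sum())
    return M
def render(n,v):
    x,y,th=v; c,s_=np.cos(th),np.sin(th)   # th: direction of handle (mug -y)
    out=np.zeros((420,560),np.uint8); a=np.linspace(0,2*np.pi,40)
    body=[[x+.046*np.cos(t),y+.046*np.sin(t),z] for t in a for z in (0,.104)]
    rad=lambda r,w,z:[x+r*c-w*s_,y+r*s_+w*c,z]
    hand=[rad(r,w,z) for r in (.04,.085) for w in (-.008,.008) for z in ((.014,.09) if r<.05 else (.028,.078))]
    for pts in (body,hand):
        cv2.fillConvexPoly(out,cv2.convexHull(np.array([proj(n,p) for p in pts]).round().astype(np.int32)),1)
    return out
def fit(M,v0):
    f=lambda v:-sum((np.sum(render(n,v)&M[n])/np.sum(render(n,v)|M[n])) for n in M)
    best=None
    for th in np.radians([115,130,145,160]):
        r=minimize(f,[*v0,th],method='Nelder-Mead',options=dict(initial_simplex=[[v0[0],v0[1],th],[v0[0]+.01,v0[1],th],[v0[0],v0[1]+.01,th],[v0[0],v0[1],th+.25]]))
        if best is None or r.fun<best.fun: best=r
    return best.x,best.fun
if __name__=='__main__':
    M=masks()
    for sub in (['top'],['side'],['top','side']):
        v,sc=fit({k:M[k] for k in sub},[.545,.293]); print(sub,v[:2].round(4),np.degrees(v[2]).round(1),'score',sc/len(sub))
    json.dump(list(v),open('mug.json','w'))
E
python3 mugfit.py
```

```text
top dist 3.9 conf 0.78 911
side dist 3.9 conf 0.74 1458Traceback (most recent call last):
  File "mugfit.py", line 32, in <module>
    v,sc=fit({k:M[k] for k in sub},[.545,.293]); print(sub,v[:2].round(4),np.degrees(v[2]).round(1),'score',sc/len(sub))
         ~~~^^^^^^^^^^^^^^^^^^^^^^^^^^^^^^^^^^^
  File "mugfit.py", line 26, in fit
    r=minimize(f,[*v0,th],method='Nelder-Mead',options=dict(initial_simplex=[[v0[0],v0[1],th],[v0[0]+.01,v0[1],th],[v0[0],v0[1]+.01,th],[v0[0],v0[1],th+.25]]))
    res = _minimize_neldermead(fun, x0, args, callback, bounds=bounds,
                               **options)
    fxcc = func(xcc)
    fx = function(np.copy(x), *(wrapper_args + args))
  File "mugfit.py", line 23, in <lambda>
    f=lambda v:-sum((np.sum(render(n,v)&M[n])/np.sum(render(n,v)|M[n])) for n in M)
                ~~~^^^^^^^^^^^^^^^^^^^^^^^^^^^^^^^^^^^^^^^^^^^^^^^^^^^^^^^^^^^^^^^^
  File "mugfit.py", line 23, in <genexpr>
    f=lambda v:-sum((np.sum(render(n,v)&M[n])/np.sum(render(n,v)|M[n])) for n in M)
                            ~~~~~~^^^^^
  File "mugfit.py", line 20, in render
    cv2.fillConvexPoly(out,cv2.convexHull(np.array([proj(n,p) for p in pts]).round().astype(np.int32)),1)
                                                    ~~~~^^^^^
  File "h.py", line 19, in proj
    c,f=cam(n); q=np.array(c['camera_from_world'])@np.r_[p,1]; return np.array([c['cx']+f*q[0]/q[2],c['cy']+f*q[1]/q[2]])
        ~~~^^^
  File "h.py", line 4, in cam
    c=viewer.get_calibration(n); f=210/np.tan(np.radians(c['fov_y'])/2); return c,f
ValueError: time passes only in moves, steps and waits
```

```bash
sed -i 's/^def cam(n):/import functools\n@functools.lru_cache(None)\ndef cam(n):/' h.py; python3 mugfit.py; cp mug.json mug0.json
```

```text
top dist 3.4 conf 0.92 1047
side dist 3.9 conf 0.89 1430
['top'] [0.547  0.2922] 139.2 score -0.7998472116119175
['side'] [0.5482 0.2875] 135.3 score -0.8235294117647058
['top', 'side'] [0.5497 0.2922] 142.0 score -0.8043396009146391
```

```bash
cat > pour.py <<'E'
from path import *
C=np.array([.5465,.292]); TH=np.radians(139); hd=np.array([np.cos(TH),np.sin(TH),0])
def mugpts():
    a=np.linspace(0,2*np.pi,24,endpoint=False); r=[]
    for z in (0,.104): r+= [[C[0]+.046*np.cos(t),C[1]+.046*np.sin(t),z] for t in a]
    return np.array(r)
def grasp(dn,zg,roll=0,rad=.071): # grasp point radius from body axis (y=-52)
    R=toolR(np.degrees(TH)-180,dn,roll); g=np.array([C[0],C[1],0])+hd*rad+[0,0,zg]; return g+.005*R[:,2],R
BIN=np.array([.5635,.0435])
if __name__=='__main__':
    rng=np.random.default_rng(0)
    for dn,zg,roll in [(40,.058,0),(50,.062,0),(60,.066,0),(50,.062,180),(60,.066,180)]:
        p,R=grasp(dn,zg,roll); sols=ikall(p,R)
        for qg in sols:
            print('grasp',dn,roll,'p',p,'q',qg)
            L=(mugpts()-p)@R; mz=R.T@[0,0,1]; rim=L[24:]
            res=[]
            for k in range(6000):
                w=rng.uniform(LO[3:]+.03,HI[3:]-.03)
                q,c=pos3(p,w,[0.2,.2,2.]) if 0 else (np.r_[rng.uniform(-1.2,.9),rng.uniform(-.3,1.2),rng.uniform(1.2,2.65),w],0)
                pp,RR=fk(q,P); tilt=np.degrees(np.arccos(np.clip((RR@mz)[2],-1,1)))
                if not 118<tilt<150: continue
                W=L@RR.T; low=W[24:][np.argmin(W[24:,2])]
                tgt=np.r_[BIN,max(.163,.163+low[2]-W[:,2].min())]-low
                q2,c=pos3(tgt,w,q)
                if c>1e-6: continue
                # orientation changed with q1-3: iterate
                for _ in range(6):
                    pp,RR=fk(q2,P); W=L@RR.T; low=W[24:][np.argmin(W[24:,2])]; tgt=np.r_[BIN,.163+low[2]-W[:,2].min()]-low; q2,c=pos3(tgt,w,q2)
                pp,RR=fk(q2,P); tilt=np.degrees(np.arccos(np.clip((RR@mz)[2],-1,1)))
                if c>1e-6 or not 118<tilt<150: continue
                body=np.array([pp+RR@[x,y,-z] for x in (-.08,.04) for y in (-.045,.045) for z in (.06,.2)])
                body[:,2]; zmin=body[:,2].min()
                if zmin<.17: continue
                res.append((np.abs(q2-qg)@[.7,.7,.7,1,1,1],tilt,zmin,q2,pp,RR[:,2]))
            res.sort(key=lambda r:r[0])
            for r in res[:3]: print('   cost %.2f tilt %.0f zmin %.3f'%r[:3],*r[3:])
E
time python3 pour.py
```

```text
grasp 40 0 p [0.496 0.336 0.055] q [ 0.933  0.628  1.838 -1.04   1.088  0.79 ]
   cost 3.88 tilt 121 zmin 0.205 [ 0.578  0.553  1.684 -1.105  1.737 -1.963] [0.535 0.063 0.279] [ 0.143 -0.959 -0.246]
   cost 3.92 tilt 119 zmin 0.170 [ 0.533  0.801  1.465 -1.026  2.114 -1.425] [0.524 0.092 0.256] [-0.214 -0.977 -0.01 ]
   cost 4.43 tilt 122 zmin 0.225 [ 0.527  0.578  1.55  -1.041  1.794 -2.412] [0.556 0.062 0.285] [ 0.035 -0.953 -0.301]
grasp 50 0 p [0.495 0.336 0.058] q [ 0.86   0.554  1.822 -0.879  0.988  0.593]
   cost 4.06 tilt 120 zmin 0.192 [ 0.563  0.663  1.618 -1.117  1.901 -1.887] [0.533 0.066 0.277] [ 0.018 -0.994 -0.103]
   cost 4.17 tilt 121 zmin 0.180 [ 0.531  0.759  1.506 -1.078  2.058 -1.718] [0.533 0.077 0.27 ] [-0.147 -0.989 -0.022]
   cost 4.26 tilt 119 zmin 0.180 [ 0.493  0.79   1.411 -1.011  2.142 -1.673] [0.531 0.08  0.268] [-0.28  -0.959 -0.042]
grasp 60 0 p [0.495 0.337 0.062] q [ 0.775  0.498  1.799 -0.677  0.921  0.359]
   cost 5.70 tilt 122 zmin 0.170 [-0.253  1.009  0.971  0.884  2.652 -0.391] [0.6   0.048 0.276] [-0.807  0.585  0.078]
   cost 5.80 tilt 118 zmin 0.194 [-0.813  0.454  2.354  1.615  1.544 -0.993] [0.562 0.016 0.281] [ 0.761  0.649 -0.011]
   cost 6.07 tilt 123 zmin 0.187 [ 0.304  0.962  1.045 -1.056  2.464 -2.6  ] [0.589 0.057 0.282] [-0.635 -0.771  0.05 ]
grasp 50 180 p [0.495 0.336 0.058] q [ 0.86   0.554  1.822 -0.879  0.988 -2.549]
   cost 5.24 tilt 120 zmin 0.250 [ 0.476  0.713  1.402 -1.041  2.013  0.825] [0.564 0.061 0.284] [-0.179 -0.969 -0.169]
   cost 5.26 tilt 120 zmin 0.250 [ 0.474  0.716  1.398 -1.037  2.02   0.836] [0.563 0.061 0.284] [-0.187 -0.968 -0.168]
   cost 5.46 tilt 125 zmin 0.242 [ 0.407  0.84   1.205 -1.04   2.22   0.572] [0.585 0.065 0.282] [-0.391 -0.917 -0.083]
real	2m42.809s
user	2m43.220s
sys	0m0.164s
```

```bash
cat > s7.py <<'E'
from pour import *
p,R=grasp(42,.058); qg=ikall(p,R)[0]; print('grasp',p,qg)
pp=p-.09*R[:,2]; qp,c=ik(pp,R,qg); print('pre',pp,qp,c)
run(s['qpos'],[([.36,.03,.17],[.7,1.0,1.1],2),([.36,.20,.25],[-.5,1.0,.9],4),(pp,qp[3:],2)])
# pour extents
L=(mugpts()-p)@R; mz=R.T@[0,0,1]
for dy in (0,.02,.03):
  w=[-1.105,1.737,-1.963]; q=np.r_[.578,.553,1.684,w]
  for _ in range(8):
    a,RR=fk(q,P); W=L@RR.T; low=W[24:][np.argmin(W[24:,2])]; t=np.r_[BIN+[-.1045*dy,dy],.163+low[2]-W[:,2].min()]-low; q,c=pos3(t,w,q)
  a,RR=fk(q,P); W=L@RR.T+a; print(dy,q,c,a,'tilt',np.degrees(np.arccos((RR@mz)[2])),'rim',W[24:].min(0),W[24:].max(0),'base',W[:24].min(0),W[:24].max(0),'origin',RR@R.T@(np.r_[C,0]+hd*.019-p)+a)
E
python3 s7.py
```

```text
grasp [0.496 0.336 0.055] [ 0.92   0.613  1.836 -1.012  1.065  0.755]
pre [0.445 0.38  0.115] [ 1.032  0.546  1.754 -0.896  1.215  0.671] 4.2295820353605515e-28
[ -0.278, 0.282, 0.518, -0.120, -0.047, 0.087 ] deg 56 tcp [0.388 0.002 0.118] z [ 0.524  0.58  -0.624] q [-1.023  0.258  2.46   1.021  1.073  1.189] 
[ -0.278, 0.282, 0.518, -0.100, -0.034, 0.092 ] deg 51 tcp [0.36 0.03 0.17] z [ 0.396  0.374 -0.839] q [-0.718 -0.112  2.318  0.7    1.     1.1  ] 
[ -0.000, 0.425, 0.200, -0.051, -0.005, 0.094 ] deg 39 tcp [0.36  0.072 0.19 ] z [ 0.231  0.268 -0.935] q [-0.327 -0.123  2.162  0.4    1.     1.05 ] 
[ 0.000, 0.425, 0.200, -0.047, -0.010, 0.086 ] deg 35 tcp [0.36  0.115 0.21 ] z [ 0.194  0.093 -0.977] q [ 0.045 -0.119  2.063  0.1    1.     1.   ] 
[ -0.000, 0.425, 0.200, -0.045, -0.015, 0.078 ] deg 33 tcp [0.36  0.158 0.23 ] z [ 0.28  -0.067 -0.958] q [ 0.385 -0.105  2.016 -0.2    1.     0.95 ] 
[ 0.000, 0.425, 0.200, -0.043, -0.019, 0.071 ] deg 31 tcp [0.36 0.2  0.25] z [ 0.445 -0.158 -0.882] q [ 0.683 -0.084  2.016 -0.5    1.     0.9  ] 
[ 0.426, 0.900, -0.676, -0.065, 0.015, 0.
[... 261 characters left out ...]
[ 0.571  0.551  1.685 -1.105  1.737 -1.963] 1.0706008946939653e-17 [0.535 0.059 0.28 ] tilt 119.54111234496605 rim [0.523 0.042 0.163] [0.613 0.09  0.243] base [ 0.503 -0.047  0.214] [0.593 0.001 0.294] origin [ 0.542 -0.013  0.269]
0.02 [ 0.607  0.551  1.685 -1.105  1.737 -1.963] 2.59953646098131e-28 [0.532 0.078 0.28 ] tilt 119.55208037718967 rim [0.519 0.062 0.163] [0.61  0.11  0.243] base [ 0.503 -0.027  0.214] [0.594 0.021 0.294] origin [0.542 0.007 0.269]
0.03 [ 0.625  0.551  1.685 -1.105  1.737 -1.963] 1.6831321933442147e-27 [0.531 0.088 0.28 ] tilt 119.54180598212714 rim [0.518 0.072 0.163] [0.609 0.12  0.243] base [ 0.503 -0.017  0.214] [0.594 0.03  0.294] origin [0.542 0.016 0.269]
```

Call:
move_arm(
  plan=[
    [1,-0.14,0.14,0.26,-0.06,-0.024,0.044],
    [1,-0.14,0.14,0.26,-0.06,-0.024,0.044],
    [1,-0.14,0.14,0.26,-0.06,-0.024,0.044],
    [1,-0.14,0.14,0.26,-0.06,-0.024,0.044],
  ],
)

```text
time: 11.35
position: [0.4014, -0.0124, 0.0922]
tcp_rot: [[-0.008, -0.793, 0.61], [-0.595, 0.494, 0.634], [-0.804, -0.357, -0.476]]
wrist_force: [0.5, -0.4, 0.2]
gripper_width: 0.0001
grip_force: 0.0
```

Call:
move_arm(
  plan=[
    [1,-0.14,0.14,0.26,-0.06,-0.024,0.044],
    [1,-0.14,0.14,0.26,-0.06,-0.024,0.044],
    [1,-0.14,0.14,0.26,-0.06,-0.024,0.044],
    [1,-0.14,0.14,0.26,-0.06,-0.024,0.044],
  ],
)

```text
time: 11.68
position: [0.3874, 0.0018, 0.1187]
tcp_rot: [[0.292, -0.801, 0.523], [-0.809, 0.085, 0.582], [-0.51, -0.593, -0.623]]
wrist_force: [0.7, -0.2, -0.4]
gripper_width: 0.0
grip_force: 0.0
```

Call:
move_arm(
  plan=[
    [0.8,-0.14,0.14,0.26,-0.05,-0.017,0.046],
    [0.6,-0.14,0.14,0.26,-0.05,-0.017,0.046],
    [0.45,-0.14,0.14,0.26,-0.05,-0.017,0.046],
    [0.45,-0.14,0.14,0.26,-0.05,-0.017,0.046],
  ],
)

```text
time: 12.02
position: [0.3734, 0.0161, 0.145]
tcp_rot: [[0.568, -0.698, 0.437], [-0.797, -0.332, 0.504], [-0.206, -0.635, -0.744]]
wrist_force: [-1.1, -0.3, -0.2]
gripper_width: 0.0463
grip_force: 0.0
```

Call:
move_arm(
  plan=[
    [0.45,-0.14,0.14,0.26,-0.05,-0.017,0.046],
    [0.45,-0.14,0.14,0.26,-0.05,-0.017,0.046],
    [0.45,-0.14,0.14,0.26,-0.05,-0.017,0.046],
    [0.45,-0.14,0.14,0.26,-0.05,-0.017,0.046],
  ],
)

```text
time: 12.35
position: [0.3591, 0.0302, 0.1705]
tcp_rot: [[0.781, -0.484, 0.393], [-0.617, -0.692, 0.375], [0.091, -0.536, -0.84]]
wrist_force: [0.2, 0.1, 0.7]
gripper_width: 0.0468
grip_force: 0.0
```

```bash
sed -i "s/^run.*/run(s['qpos'],[([.36,.20,.25],[-.5,1.0,.9],5),(pp,qp[3:],2)])/" s7.py; python3 s7.py | sed -n 3,9p
```

```text
[ 0.002, 0.340, 0.159, -0.041, -0.004, 0.076 ] deg 31 tcp [0.359 0.064 0.186] z [ 0.252  0.297 -0.921] q [-0.402 -0.123  2.187  0.457  1.003  1.053] 
[ 0.002, 0.340, 0.159, -0.038, -0.007, 0.070 ] deg 29 tcp [0.359 0.098 0.202] z [ 0.191  0.164 -0.968] q [-0.099 -0.122  2.095  0.218  1.003  1.015] 
[ 0.002, 0.340, 0.159, -0.036, -0.010, 0.065 ] deg 27 tcp [0.36  0.132 0.218] z [ 0.215  0.022 -0.976] q [ 0.187 -0.115  2.037 -0.022  1.002  0.976] 
[ 0.002, 0.340, 0.159, -0.035, -0.013, 0.060 ] deg 26 tcp [0.36  0.166 0.234] z [ 0.309 -0.092 -0.947] q [ 0.449 -0.102  2.012 -0.261  1.001  0.938] 
[ 0.002, 0.340, 0.159, -0.034, -0.016, 0.056 ] deg 24 tcp [0.36 0.2  0.25] z [ 0.445 -0.158 -0.882] q [ 0.683 -0.084  2.016 -0.5    1.     0.9  ] 
[ 0.426, 0.900, -0.676, -0.065, 0.015, 0.054 ] deg 31 tcp [0.403 0.29  0.182] z [ 0.452 -0.355 -0.818] q [ 0.894  0.247  1.893 -0.698  1.107  0.786] 
[ 0.426, 0.900, -0.676, -0.058, 0.002, 0.045 ] deg 26 tcp [0.445 0.38  0.115] z [ 0.561 -0.488 -0.669] q [ 1.032  0.546  1.754 -0.896  1.215  0.671]
```

Call:
move_arm(
  plan=[
    [0.45,0,0.34,0.16,-0.041,-0.004,0.076],
    [0.45,0,0.34,0.16,-0.041,-0.004,0.076],
    [0.45,0,0.34,0.16,-0.041,-0.004,0.076],
    [0.45,0,0.34,0.16,-0.041,-0.004,0.076],
    [0.45,0,0.34,0.16,-0.041,-0.004,0.076],
  ],
)

```text
time: 12.77
position: [0.3596, 0.064, 0.1861]
tcp_rot: [[0.966, -0.074, 0.248], [-0.149, -0.942, 0.301], [0.212, -0.328, -0.921]]
wrist_force: [0.1, 0.4, -1.4]
gripper_width: 0.0472
grip_force: 0.0
```

Call:
move_arm(
  plan=[
    [0.45,0,0.34,0.16,-0.038,-0.007,0.07],
    [0.45,0,0.34,0.16,-0.038,-0.007,0.07],
    [0.45,0,0.34,0.16,-0.038,-0.007,0.07],
    [0.45,0,0.34,0.16,-0.038,-0.007,0.07],
    [0.45,0,0.34,0.16,-0.038,-0.007,0.07],
  ],
)

```text
time: 13.18
position: [0.3593, 0.0982, 0.2019]
tcp_rot: [[0.916, 0.355, 0.185], [0.326, -0.93, 0.17], [0.232, -0.095, -0.968]]
wrist_force: [-0.2, 0.6, 1.0]
gripper_width: 0.047
grip_force: 0.0
```

Call:
move_arm(
  plan=[
    [0.45,0,0.34,0.16,-0.036,-0.01,0.065],
    [0.45,0,0.34,0.16,-0.036,-0.01,0.065],
    [0.45,0,0.34,0.16,-0.036,-0.01,0.065],
    [0.45,0,0.34,0.16,-0.036,-0.01,0.065],
  ],
)

```text
time: 13.52
position: [0.3591, 0.1314, 0.2177]
tcp_rot: [[0.69, 0.694, 0.207], [0.705, -0.709, 0.027], [0.165, 0.127, -0.978]]
wrist_force: [-0.1, -0.3, 0.3]
gripper_width: 0.0471
grip_force: 0.0
```

Call:
move_arm(
  plan=[
    [0.45,0,0.34,0.16,-0.035,-0.013,0.06],
    [0.45,0,0.34,0.16,-0.035,-0.013,0.06],
    [0.45,0,0.34,0.16,-0.035,-0.013,0.06],
    [0.45,0,0.34,0.16,-0.035,-0.013,0.06],
  ],
)

```text
time: 13.85
position: [0.3585, 0.1656, 0.2332]
tcp_rot: [[0.368, 0.881, 0.299], [0.93, -0.357, -0.091], [0.026, 0.311, -0.95]]
wrist_force: [-0.3, 0.5, -1.8]
gripper_width: 0.0474
grip_force: 0.0
```

Call:
move_arm(
  plan=[
    [0.45,0,0.34,0.16,-0.034,-0.016,0.056],
    [0.45,0,0.34,0.16,-0.034,-0.016,0.056],
    [0.45,0,0.34,0.16,-0.034,-0.016,0.056],
    [0.45,0,0.34,0.16,-0.034,-0.016,0.056],
  ],
)

```text
time: 14.18
position: [0.358, 0.199, 0.2486]
tcp_rot: [[0.032, 0.899, 0.436], [0.986, 0.042, -0.159], [-0.161, 0.435, -0.886]]
wrist_force: [0.5, -0.1, -0.5]
gripper_width: 0.0469
grip_force: 0.0
```

Call:
move_arm(
  plan=[
    [0.45,0.42,0.9,-0.67,-0.065,0.015,0.054],
    [0.45,0.42,0.9,-0.67,-0.065,0.015,0.054],
    [0.45,0.42,0.9,-0.67,-0.065,0.015,0.054],
    [0.45,0.42,0.9,-0.67,-0.065,0.015,0.054],
    [0.45,0.42,0.9,-0.67,-0.065,0.015,0.054],
  ],
)

```text
time: 14.6
position: [0.4014, 0.29, 0.1797]
tcp_rot: [[-0.312, 0.841, 0.441], [0.794, 0.486, -0.365], [-0.522, 0.237, -0.82]]
wrist_force: [-0.8, -0.7, 1.0]
gripper_width: 0.0468
grip_force: 0.0
```

Call:
move_arm(
  plan=[
    [0.45,0.42,0.9,-0.67,-0.058,0.002,0.045],
    [0.45,0.42,0.9,-0.67,-0.058,0.002,0.045],
    [0.45,0.42,0.9,-0.67,-0.058,0.002,0.045],
    [0.45,0.42,0.9,-0.67,-0.058,0.002,0.045],
    [0.45,0.42,0.9,-0.67,-0.058,0.002,0.045],
  ],
)

```text
time: 15.02
position: [0.4426, 0.3786, 0.1124]
tcp_rot: [[-0.498, 0.666, 0.555], [0.444, 0.746, -0.496], [-0.745, -0.001, -0.667]]
wrist_force: [-0.2, -0.7, 0.3]
gripper_width: 0.047
grip_force: 0.0
```

```bash
python3 w.py w6 mug; cat >> w6.py <<'E'
from pour import *
from go import go
import json
m=viewer.silhouettes('mug','wrist'); st=arm.read_state()
best=max(m,key=lambda r:r['pixels'].sum()); ys,xs=np.nonzero(best['pixels']); print([ (r['confidence'],r['extent']) for r in m])
im=cv2.imread('pics/w6.png'); cnt,_=cv2.findContours(best['pixels'].astype(np.uint8),0,2); cv2.drawContours(im,cnt,-1,(0,255,0),1)
# project model: grasp points of the handle plate
def wproj(p):
    c,f=cam('wrist'); T=np.array(c['tool_from_camera']); v=T[:3,:3].T@(np.array(st['tcp_rot']).T@(np.array(p)-st['position'])-T[:3,3])
    r=np.arctan2(np.hypot(v[0],v[1]),v[2]); k=f*r/np.hypot(v[0],v[1]); return int(round(c['cx']+k*v[0])),int(round(c['cy']+k*v[1]))
n=np.array([-hd[1],hd[0],0]); c3=np.r_[C,0]
for r,z in [(.046,.08),(.08,.078),(.085,.055),(.08,.03),(.046,.02)]:
    for w in (-.008,.008): cv2.circle(im,wproj(c3+hd*r+n*w+[0,0,z]),2,(0,0,255),-1)
for q in mugpts(): cv2.circle(im,wproj(q),1,(255,0,0),-1)
cv2.imwrite('pics/w6o.png',im)
go(*grasp(42,.058))
E
python3 w6.py
```

```text
15.0167 [0.443 0.379 0.112] q [ 1.034  0.551  1.755 -0.891  1.222  0.683]
[ 0.555 -0.496 -0.667]
mug 0.61 [283.7 181. ] ray [0.3343953603556732, 0.4751373434587561, 0.14247474408240912] [0.6603882553204657, -0.5728694270540537, -0.4854976537343396]
[(0.82, [0.4086, 0.395, 0.6054, 0.7281])]
from [0.444 0.378 0.117] q [ 1.032  0.542  1.755 -0.891  1.223  0.684] calls 0.66 shift [ 0.522 -0.415 -0.628] turn [-0.001  0.001  0.002]
```

View pics/w6o.png

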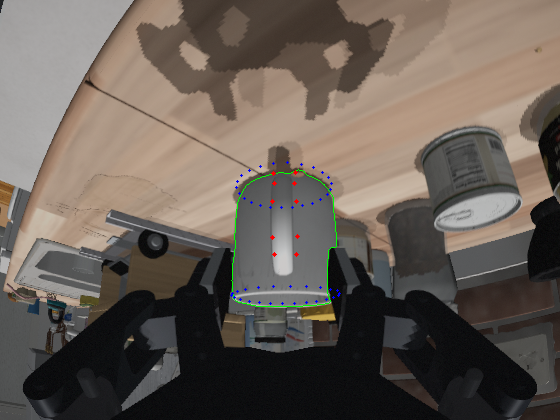

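The handle in the picture (centre column 283, rows 180–275) agrees with the red model points to about 1 px sideways. The mug looks a few mm farther away than modelled, so I'll advance 5 mm extra and grip.

Call:
move_arm(
  plan=[
    [0.45,0.15,-0.12,-0.17,0,0,0],
    [0.45,0.3,-0.24,-0.34,0,0,0],
    [0.45,0.45,-0.36,-0.5,0,0,0],
    [0.45,0.56,-0.445,-0.63,0,0,0.001],
    [0.45,0.56,-0.445,-0.63,0,0,0.001],
  ],
)

```text
time: 15.58
position: [0.5003, 0.3306, 0.0539]
tcp_rot: [[-0.496, 0.665, 0.559], [0.448, 0.747, -0.491], [-0.744, 0.007, -0.668]]
wrist_force: [-0.2, -0.0, -0.4]
gripper_width: 0.047
grip_force: 0.0
```

Call:
move_arm(
  plan=[
    [1,0,0,0,0,0,0],
    [1,0,0,0,0,0,0],
    [1,0,0,0,0,0,0],
    [1,0,0,0,0,0,0],
    [1,0,0,0,0,0,0],
  ],
  squeeze=80,
)

```text
time: 16.0
position: [0.4995, 0.3352, 0.0555]
tcp_rot: [[-0.496, 0.66, 0.564], [0.444, 0.751, -0.488], [-0.746, 0.008, -0.666]]
wrist_force: [-2.6, 0.6, 6.8]
gripper_width: 0.0138
grip_force: 78.7
```

```bash
cat > s8.py <<'E'
from pour import *
import json
# grasp frame as it was at closing (mug standing)
p=np.array([.4995,.3345,.0555]); R=np.array([[-0.496,.660,.564],[.444,.751,-.488],[-.746,.008,-.666]]); U,_,V=np.linalg.svd(R); R=U@V
C3=np.r_[C+[.004,-.003],0]; pts=mugpts()+[.004,-.003,0]
L=(pts-p)@R; mz=R.T@[0,0,1]; LO_=(C3+hd*.019-p)@R
def info(q):
    a,RR=fk(q,P); W=L@RR.T+a; return 'tilt %.0f zmin %.3f y %.3f..%.3f x %.3f..%.3f'%(np.degrees(np.arccos((RR@mz)[2])),W[:,2].min(),W[:,1].min(),W[:,1].max(),W[:,0].min(),W[:,0].max())
def pourq(w,low_xy,zc,q):
    for _ in range(10):
        a,RR=fk(q,P); W=L@RR.T; low=W[24:][np.argmin(W[24:,2])]; t=np.r_[low_xy,zc+low[2]-W[:,2].min()]-low; q,c=pos3(t,w,q)
    return q,c
def legs(q,ls):
    p0,R0=fk(q,P)
    for pt,w,n in ls:
        a0=p0.copy(); w0=q[3:].copy()
        for i in range(1,n+1):
            if w is None: q,c=ik(a0+(np.array(pt)-a0)*i/n,R0,q)
            else: q,c=pos3(a0+(np.array(pt)-a0)*i/n,w0+(np.array(w)-w0)*i/n,q)
            p2,R2=fk(q,P); rv=Ro.from_matrix(R2@R0.T).as_rotvec()/2/np.pi
            print('[',', '.join(f'{v:.3f}' for v in np.r_[(p2-p0)*10,rv]),'] deg %.0f'%(np.linalg.norm(rv)*360),'tcp',p2,'q',q,info(q),'' if c<1e-6 else 'BAD %.1e'%c); p0,R0=p2,R2
    return q
if __name__=='__main__':
    qf,c=pourq([-1.1,1.75,-2.0],BIN+[0,.008],.163,np.r_[.57,.55,1.68,-1.1,1.75,-2.0]); print('pour',qf,c,fk(qf,P)[0],info(qf)); json.dump(list(qf),open('qf.json','w'))
    pf=fk(qf,P)[0]
    q=legs(np.array(s['qpos']),[([.4995,.33,.2],None,2),([.51,.13,.31],[-1.07,1.4,0.3],3),(pf+[0,0,.01],[-1.1,1.7,-.9],2),(pf,qf[3:],3)])
E
python3 s8.py
```

```text
pour [ 0.582  0.56   1.664 -1.1    1.75  -2.   ] 1.5985548403266385e-17 [0.538 0.069 0.28 ] tilt 121 zmin 0.163 y -0.038..0.099 x 0.507..0.614
[ 0.000, -0.026, 0.722, 0.000, -0.000, 0.000 ] deg 0 tcp [0.499 0.333 0.128] q [ 0.912  0.512  1.785 -0.956  1.147  0.621] tilt 0 zmin 0.072 y 0.241..0.333 x 0.504..0.596 
[ 0.000, -0.026, 0.722, 0.000, -0.000, 0.000 ] deg 0 tcp [0.499 0.33  0.2  ] q [ 0.91   0.423  1.716 -0.907  1.239  0.484] tilt 0 zmin 0.144 y 0.238..0.331 x 0.504..0.597 
[ 0.035, -0.667, 0.367, -0.015, -0.001, -0.004 ] deg 6 tcp [0.503 0.263 0.237] q [ 0.855  0.364  1.765 -0.961  1.293  0.423] tilt 5 zmin 0.182 y 0.166..0.267 x 0.507..0.599 
[ 0.035, -0.667, 0.367, -0.014, -0.001, -0.006 ] deg 6 tcp [0.506 0.197 0.273] q [ 0.789  0.31   1.801 -1.016  1.346  0.361] tilt 11 zmin 0.220 y 0.094..0.203 x 0.508..0.601 
[ 0.035, -0.667, 0.367, -0.014, -0.001, -0.010 ] deg 6 tcp [0.51 0.13 0.31] q [ 0.709  0.266  1.821 -1.07   1.4    0.3  ] tilt 16 zmin 0.258 y 0.022..0.137 x 0.509..0.601 
[ 0.140, -0.303, -0.098, -0.063, 0.082, 0.019 ] deg 38 tcp [0.524 0.1   0.3  ] q [ 0.656  0.386  1.756 -1.085  1.55  -0.3  ] tilt 47 zmin 0.234 y -0.010..0.126 x 0.516..0.641 
[ 0.140, -0.303, -0.098, -0.047, 0.093, 0.007 ] deg 38 tcp [0.538 0.069 0.29 ] q [ 0.587  0.51   1.681 -1.1    1.7   -0.9  ] tilt 81 zmin 0.220 y -0.041..0.097 x 0.522..0.658 
[ -0.000, -0.000, -0.033, -0.013, 0.057, 0.014 ] deg 22 tcp [0.538 0.069 0.287] q [ 0.586  0.527  1.675 -1.1    1.717 -1.267] tilt 97 zmin 0.204 y -0.038..0.099 x 0.518..0.652 
[ 0.000, 0.000, -0.033, -0.012, 0.057, 0.014 ] deg 22 tcp [0.538 0.069 0.284] q [ 0.584  0.543  1.67  -1.1    1.733 -1.633] tilt 110 zmin 0.179 y -0.037..0.099 x 0.513..0.637 
[ 0.000, 0.000, -0.033, -0.011, 0.057, 0.013 ] deg 22 tcp [0.538 0.069 0.28 ] q [ 0.582  0.56   1.664 -1.1    1.75  -2.   ] tilt 121 zmin 0.163 y -0.038..0.099 x 0.507..0.614
```

```bash
cat >> s8.py <<'E'
    print('---')
    ws=[[-1.1,1.70,-.9],[-1.1,1.717,-1.27],[-1.1,1.733,-1.63],[-1.1,1.75,-2.0]]; ps=[]
    for w in ws:
        qq,c=pourq(w,BIN+[-.01,.008],.168,np.r_[.57,.5,1.68,w]); ps.append(fk(qq,P)[0])
    ps[0]=ps[1]+[0,0,.02]
    q=legs(np.array(s['qpos']),[([.4995,.33,.2],None,2),([.48,.13,.31],[-1.07,1.4,0.3],3),(ps[0],ws[0],2),(ps[1],ws[1],1),(ps[2],ws[2],1),(ps[3],ws[3],1)])
E
python3 s8.py | sed -n '/---/,$p'
```

```text
---
[ 0.000, -0.026, 0.722, 0.000, -0.000, 0.000 ] deg 0 tcp [0.499 0.333 0.128] q [ 0.912  0.512  1.785 -0.956  1.147  0.621] tilt 0 zmin 0.072 y 0.241..0.333 x 0.504..0.597 
[ 0.000, -0.026, 0.722, 0.000, -0.000, 0.000 ] deg 0 tcp [0.499 0.33  0.2  ] q [ 0.91   0.423  1.716 -0.907  1.239  0.484] tilt 0 zmin 0.144 y 0.238..0.331 x 0.504..0.597 
[ -0.065, -0.667, 0.367, -0.016, -0.001, -0.001 ] deg 6 tcp [0.493 0.263 0.237] q [ 0.87   0.354  1.782 -0.961  1.293  0.423] tilt 6 zmin 0.182 y 0.166..0.268 x 0.497..0.590 
[ -0.065, -0.667, 0.367, -0.015, -0.000, -0.004 ] deg 6 tcp [0.486 0.197 0.273] q [ 0.819  0.287  1.838 -1.016  1.346  0.361] tilt 11 zmin 0.219 y 0.095..0.205 x 0.490..0.582 
[ -0.065, -0.667, 0.367, -0.014, -0.000, -0.007 ] deg 6 tcp [0.48 0.13 0.31] q [ 0.753  0.227  1.881 -1.07   1.4    0.3  ] tilt 16 zmin 0.257 y 0.023..0.140 x 0.481..0.574 
[ 0.046, -0.355, -0.152, -0.070, 0.084, 0.019 ] deg 40 tcp [0.485 0.094 0.295] q [ 0.701  0.351  1.848 -1.085  1.55  -0.3  ] tilt 51 zmin 0.228 y -0.014..0.124 x 0.478..0.603 
[ 0.046, -0.355, -0.152, -0.055, 0.098, 0.006 ] deg 41 tcp [0.489 0.059 0.28 ] q [ 0.63   0.489  1.812 -1.1    1.7   -0.9  ] tilt 87 zmin 0.212 y -0.050..0.088 x 0.474..0.609 
[ 0.000, 0.000, -0.200, -0.019, 0.064, 0.012 ] deg 24 tcp [0.489 0.059 0.26 ] q [ 0.628  0.543  1.819 -1.1    1.717 -1.27 ] tilt 105 zmin 0.168 y -0.050..0.088 x 0.468..0.598 
[ 0.173, 0.053, 0.154, -0.005, 0.046, 0.009 ] deg 17 tcp [0.506 0.064 0.275] q [ 0.613  0.534  1.757 -1.1    1.733 -1.63 ] tilt 114 zmin 0.168 y -0.043..0.094 x 0.481..0.602 
[ 0.217, 0.051, 0.104, -0.005, 0.048, 0.009 ] deg 18 tcp [0.528 0.069 0.285] q [ 0.594  0.543  1.685 -1.1    1.75  -2.   ] tilt 121 zmin 0.168 y -0.038..0.099 x 0.498..0.604
```

Call:
move_arm(
  plan=[
    [1,0,0,0.1,0,0,0],
    [1,0,0,0.3,0,0,0],
    [1,0,-0.01,0.5,0,0,0],
    [1,0,-0.025,0.7,0,0,0],
    [1,0,-0.025,0.7,0,0,0],
  ],
)

```text
time: 16.42
position: [0.5006, 0.3343, 0.1272]
tcp_rot: [[-0.495, 0.659, 0.566], [0.448, 0.752, -0.484], [-0.744, 0.014, -0.668]]
wrist_force: [0.7, 0.3, -2.0]
gripper_width: 0.0139
grip_force: 78.2
```

Call:
move_arm(
  plan=[
    [1,0,0,0.2,0,0,0],
    [1,0,0,0.4,0,0,0],
    [1,0,-0.01,0.6,0,0,0],
    [1,0,-0.025,0.72,0,0,0],
    [1,0,-0.025,0.72,0,0,0],
  ],
)

```text
time: 16.83
position: [0.5, 0.3308, 0.1972]
tcp_rot: [[-0.497, 0.66, 0.564], [0.447, 0.751, -0.485], [-0.744, 0.011, -0.668]]
wrist_force: [0.4, 0.5, -2.7]
gripper_width: 0.0141
grip_force: 78.4
```

```bash
python3 w.py w7 mug; python3 - <<'E'
from h import *
viewer.grab_frame('side'); 
for r in viewer.spot_point('mug','side')[:3]: print(r['confidence'],np.array(r['location'])*WH)
m=cv2.imread('pics/w7.png')[120:340,160:400]; cv2.imwrite('pics/w7c.png',cv2.resize(m,None,fx=2,fy=2))
E
python3 s8.py | sed -n '/---/,$p'
```

```text
16.8333 [0.5   0.331 0.197] q [ 0.909  0.425  1.718 -0.907  1.233  0.489]
[ 0.564 -0.485 -0.668]
mug 0.86 [277.4 203.9] ray [0.39090920363555803, 0.4262083713011216, 0.2274446628899789] [0.6792650056492207, -0.5991581285497182, -0.4238025354963819]
0.69 [265.384  97.902]
0.6 [279.608 174.804]
0.59 [360.976 329.196]
---
[ 0.003, 0.002, 0.033, 0.000, -0.000, 0.000 ] deg 0 tcp [0.499 0.33  0.197] q [ 0.908  0.426  1.717 -0.904  1.237  0.483] tilt 0 zmin 0.141 y 0.238..0.330 x 0.504..0.596 
[ 0.003, 0.002, 0.033, 0.000, -0.000, 0.000 ] deg 0 tcp [0.499 0.33  0.2  ] q [ 0.908  0.423  1.713 -0.902  1.241  0.476] tilt 0 zmin 0.144 y 0.238..0.331 x 0.504..0.597 
[ -0.065, -0.667, 0.367, -0.016, -0.001, -0.001 ] deg 6 tcp [0.493 0.263 0.237] q [ 0.869  0.354  1.78  -0.958  1.294  0.418] tilt 6 zmin 0.181 y 0.166..0.268 x 0.498..0.590 
[ -0.065, -0.667, 0.367, -0.015, -0.001, -0.004 ] deg 6 tcp [0.486 0.197 0.273] q [ 0.818  0.287  1.837 -1.014  1.347  0.359] tilt 11 zmin 0.219 y 0.095..0.205 x 0.490..0.582 
[ -0.065, -0.667, 0.367, -0.014, -0.001, -0.007 ] deg 6 tcp [0.48 0.13 0.31] q [ 0.753
[... 263 characters left out ...]
[ 0.046, -0.355, -0.152, -0.055, 0.098, 0.006 ] deg 41 tcp [0.489 0.059 0.28 ] q [ 0.63   0.489  1.812 -1.1    1.7   -0.9  ] tilt 87 zmin 0.212 y -0.050..0.088 x 0.474..0.609 
[ 0.000, 0.000, -0.200, -0.019, 0.064, 0.012 ] deg 24 tcp [0.489 0.059 0.26 ] q [ 0.628  0.543  1.819 -1.1    1.717 -1.27 ] tilt 105 zmin 0.168 y -0.050..0.088 x 0.468..0.598 
[ 0.173, 0.053, 0.154, -0.005, 0.046, 0.009 ] deg 17 tcp [0.506 0.064 0.275] q [ 0.613  0.534  1.757 -1.1    1.733 -1.63 ] tilt 114 zmin 0.168 y -0.043..0.094 x 0.481..0.602 
[ 0.217, 0.051, 0.104, -0.005, 0.048, 0.009 ] deg 18 tcp [0.528 0.069 0.285] q [ 0.594  0.543  1.685 -1.1    1.75  -2.   ] tilt 121 zmin 0.168 y -0.038..0.099 x 0.498..0.604
```

Call:
move_arm(
  plan=[
    [1,-0.02,-0.2,0.1,-0.005,0,0],
    [1,-0.04,-0.4,0.25,-0.01,0,0],
    [1,-0.065,-0.667,0.4,-0.016,-0.001,-0.001],
    [1,-0.065,-0.667,0.4,-0.016,-0.001,-0.001],
  ],
)

```text
time: 17.37
position: [0.4916, 0.2586, 0.2366]
tcp_rot: [[-0.49, 0.668, 0.56], [0.367, 0.741, -0.563], [-0.791, -0.07, -0.608]]
wrist_force: [-0.6, -0.3, -3.1]
gripper_width: 0.014
grip_force: 78.6
```

Call:
move_arm(
  plan=[
    [1,-0.03,-0.33,0.18,-0.008,0,-0.002],
    [1,-0.065,-0.667,0.37,-0.015,-0.001,-0.004],
    [1,-0.065,-0.667,0.37,-0.015,-0.001,-0.004],
  ],
)

```text
time: 17.62
position: [0.4847, 0.1914, 0.2741]
tcp_rot: [[-0.476, 0.688, 0.548], [0.304, 0.713, -0.632], [-0.825, -0.134, -0.548]]
wrist_force: [-0.9, -0.7, -2.6]
gripper_width: 0.0138
grip_force: 79.1
```

Call:
move_arm(
  plan=[
    [1,-0.03,-0.33,0.18,-0.007,0,-0.004],
    [1,-0.065,-0.667,0.37,-0.014,-0.001,-0.007],
    [1,-0.065,-0.667,0.37,-0.014,-0.001,-0.007],
  ],
)

```text
time: 17.87
position: [0.4783, 0.1253, 0.311]
tcp_rot: [[-0.458, 0.72, 0.522], [0.252, 0.668, -0.7], [-0.853, -0.189, -0.487]]
wrist_force: [-0.2, -0.7, -3.7]
gripper_width: 0.0137
grip_force: 79.4
```

Call:
move_arm(
  plan=[
    [1,0.01,-0.07,-0.03,-0.018,0.021,0.005],
    [1,0.023,-0.15,-0.076,-0.035,0.042,0.009],
    [1,0.023,-0.15,-0.076,-0.035,0.042,0.009],
    [1,0.023,-0.15,-0.076,-0.035,0.042,0.009],
  ],
)

```text
time: 18.2
position: [0.4831, 0.1153, 0.2999]
tcp_rot: [[-0.682, 0.584, 0.44], [0.044, 0.633, -0.773], [-0.73, -0.508, -0.458]]
wrist_force: [0.6, -0.3, -3.1]
gripper_width: 0.0137
grip_force: 79.4
```

Call:
move_arm(
  plan=[
    [1,0.01,-0.07,-0.03,-0.018,0.021,0.005],
    [1,0.023,-0.15,-0.076,-0.035,0.042,0.009],
    [1,0.023,-0.15,-0.076,-0.035,0.042,0.009],
    [1,0.023,-0.15,-0.076,-0.035,0.042,0.009],
  ],
)

```text
time: 18.53
position: [0.4852, 0.1003, 0.2923]
tcp_rot: [[-0.845, 0.383, 0.375], [-0.138, 0.521, -0.843], [-0.517, -0.763, -0.387]]
wrist_force: [-0.6, 0.9, -2.7]
gripper_width: 0.0142
grip_force: 79.4
```

```bash
cat > s9.py <<'E'
from s8 import *
print(info(s['qpos']),fk(s['qpos'],P)[0],s['time'])
ws=[[-1.1,1.70,-.9],[-1.1,1.717,-1.27],[-1.1,1.733,-1.63],[-1.1,1.75,-2.0]]; ps=[]
for w in ws:
    qq,c=pourq(w,BIN+[-.01,.02],.168,np.r_[.57,.5,1.68,w]); ps.append(fk(qq,P)[0])
ps[0]=ps[1]+[0,0,.02]
legs(np.array(s['qpos']),[(ps[0],ws[0],2)]+[(a,b,1) for a,b in zip(ps[1:],ws[1:])])
E
python3 s9.py
```

```text
tilt 50 zmin 0.226 y -0.008..0.130 x 0.479..0.604 [0.485 0.1   0.292] 18.5333
[ 0.019, -0.154, -0.064, -0.030, 0.048, 0.006 ] deg 20 tcp [0.487 0.085 0.286] q [ 0.682  0.424  1.827 -1.091  1.628 -0.593] tilt 69 zmin 0.217 y -0.022..0.117 x 0.478..0.610 
[ 0.019, -0.154, -0.064, -0.027, 0.051, 0.002 ] deg 21 tcp [0.489 0.07  0.28 ] q [ 0.65  0.49  1.81 -1.1   1.7  -0.9 ] tilt 87 zmin 0.212 y -0.039..0.099 x 0.475..0.609 
[ 0.000, 0.000, -0.200, -0.020, 0.064, 0.012 ] deg 24 tcp [0.489 0.07  0.26 ] q [ 0.648  0.544  1.817 -1.1    1.717 -1.27 ] tilt 105 zmin 0.168 y -0.038..0.099 x 0.469..0.599 
[ 0.171, 0.056, 0.154, -0.006, 0.046, 0.009 ] deg 17 tcp [0.506 0.075 0.275] q [ 0.633  0.535  1.754 -1.1    1.733 -1.63 ] tilt 114 zmin 0.168 y -0.031..0.105 x 0.482..0.602 
[ 0.216, 0.055, 0.105, -0.006, 0.048, 0.009 ] deg 18 tcp [0.528 0.081 0.285] q [ 0.614  0.543  1.682 -1.1    1.75  -2.   ] tilt 121 zmin 0.168 y -0.026..0.111 x 0.499..0.604
```

Call:
move_arm(
  plan=[
    [1,0.01,-0.07,-0.03,-0.01,0.016,0.002],
    [1,0.019,-0.15,-0.064,-0.02,0.032,0.004],
    [1,0.019,-0.15,-0.064,-0.03,0.048,0.006],
    [1,0.019,-0.15,-0.064,-0.03,0.048,0.006],
  ],
)

```text
time: 18.87
position: [0.4873, 0.0853, 0.2865]
tcp_rot: [[-0.947, 0.111, 0.3], [-0.241, 0.371, -0.897], [-0.211, -0.922, -0.325]]
wrist_force: [0.3, 0.7, -2.6]
gripper_width: 0.0141
grip_force: 79.4
```

Call:
move_arm(
  plan=[
    [1,0.01,-0.07,-0.03,-0.007,0.013,0],
    [1,0.019,-0.12,-0.064,-0.014,0.026,0.001],
    [1,0.019,-0.15,-0.064,-0.02,0.038,0.002],
    [1,0.019,-0.15,-0.064,-0.027,0.051,0.002],
    [1,0.019,-0.15,-0.064,-0.027,0.051,0.002],
  ],
)

```text
time: 19.28
position: [0.4892, 0.0703, 0.2806]
tcp_rot: [[-0.956, -0.195, 0.22], [-0.26, 0.21, -0.943], [0.138, -0.958, -0.251]]
wrist_force: [-1.1, -0.1, -3.2]
gripper_width: 0.0141
grip_force: 79.5
```

Call:
move_arm(
  plan=[
    [1,0,0,-0.05,-0.004,0.013,0.002],
    [1,0,0,-0.1,-0.008,0.026,0.005],
    [1,0,0,-0.15,-0.012,0.039,0.007],
    [1,0,0,-0.2,-0.016,0.052,0.01],
    [1,0,0,-0.2,-0.02,0.064,0.012],
  ],
)

```text
time: 19.7
position: [0.4885, 0.0702, 0.2608]
tcp_rot: [[-0.798, -0.569, 0.199], [-0.286, 0.066, -0.956], [0.531, -0.819, -0.216]]
wrist_force: [-0.0, -0.0, -3.2]
gripper_width: 0.0137
grip_force: 79.6
```

Call:
move_arm(
  plan=[
    [1,0,0,0,0,0,0],
    [1,0,0,0,0,0,0],
    [1,0.05,0.02,0.05,-0.002,0.015,0.003],
    [1,0.11,0.04,0.1,-0.004,0.03,0.006],
    [1,0.17,0.056,0.155,-0.006,0.046,0.009],
  ],
)

```text
time: 20.12
position: [0.5057, 0.0757, 0.2775]
tcp_rot: [[-0.594, -0.782, 0.188], [-0.3, -0.001, -0.954], [0.746, -0.623, -0.234]]
wrist_force: [0.6, 0.1, -3.5]
gripper_width: 0.0141
grip_force: 79.6
```

Call:
move_arm(
  plan=[
    [1,0,0,0,0,0,0],
    [1,0.07,0.02,0.03,-0.002,0.016,0.003],
    [1,0.14,0.04,0.07,-0.004,0.032,0.006],
    [1,0.216,0.055,0.105,-0.006,0.048,0.009],
    [1,0.216,0.055,0.105,-0.006,0.048,0.009],
  ],
)

```text
time: 20.53
position: [0.5282, 0.0813, 0.2882]
tcp_rot: [[-0.333, -0.928, 0.169], [-0.295, -0.067, -0.953], [0.895, -0.367, -0.251]]
wrist_force: [-0.4, 0.4, -2.3]
gripper_width: 0.0135
grip_force: 79.6
```

```bash
python3 - <<'E'
from h import *
from s8 import info
s=arm.read_state(); print(s['time'],info(s['qpos']),s['wrist_force'])
for n in ['side','top']:
    im=viewer.grab_frame(n); cv2.imwrite(f'pics/{n}9.png',im)
    for t in ['walnut1']:
        for r in viewer.spot_point(t,n): uv=np.array(r['location'])*WH; print(n,t,round(r['confidence'],2),uv.round(1),atz(n,uv,.127).round(3))
E
```

```text
20.5333 tilt 120 zmin 0.171 y -0.025..0.111 x 0.500..0.604 [-0.367  0.418 -2.342]
side walnut1 0.44 [266.3 124. ] [0.508 0.097 0.127]
side walnut1 0.36 [232.5 131.4] [0.608 0.094 0.127]
top walnut1 0.59 [390.8 188.3] [0.632 0.059 0.127]
top walnut1 0.54 [376.1 200.2] [0.6   0.096 0.127]
```

Call:
move_arm(
  plan=[
    [1,0,0,0,0,0.015,0],
    [1,0,0,0,0,0,0],
    [1,0,0,0,0,0.015,0],
    [1,0,0,0,0,0,0],
    [1,0,0,0,0,0,0],
  ],
)

```text
time: 21.15
position: [0.5261, 0.0808, 0.2868]
tcp_rot: [[-0.329, -0.929, 0.167], [-0.293, -0.068, -0.954], [0.898, -0.363, -0.25]]
wrist_force: [0.5, -0.3, -2.7]
gripper_width: 0.0139
grip_force: 79.5
```

```bash
cat > nuts.py <<'E'
from h import *
import sys
s=arm.read_state(); print(s['time'])
for n in ['side','top']:
    im=viewer.grab_frame(n); cv2.imwrite(f'pics/{n}_{s["time"]:.1f}.png',im)
    for r in viewer.spot_point('walnut1',n): uv=np.array(r['location'])*WH; print(n,round(r['confidence'],2),uv.round(1),atz(n,uv,.127).round(3),'on table',atz(n,uv,.015).round(3))
E
python3 nuts.py
cat > s10.py <<'E'
from s8 import *
print(info(s['qpos']))
legs(np.array(s['qpos']),[([.489,.07,.285],[-1.1,1.71,-1.1],2),([.486,.11,.30],[-1.085,1.5,-.2],2),([.48,.13,.31],[-1.07,1.4,.3],1),([.4995,.33,.2],[-.905,1.238,.48],3)])
E
python3 s10.py
```

```text
21.15
side 0.51 [222.7 124.7] [0.627 0.06  0.127] on table [ 0.605 -0.049  0.015]
side 0.5 [230.7 134. ] [0.616 0.102 0.127] on table [ 0.592 -0.002  0.015]
side 0.42 [267.4 127.7] [0.509 0.112 0.127] on table [0.474 0.009 0.015]
top 0.49 [375.  196.9] [0.609 0.099 0.127] on table [0.633 0.074 0.015]
top 0.4 [392.7 187.4] [0.634 0.054 0.127] on table [0.662 0.024 0.015]
tilt 120 zmin 0.170 y -0.026..0.111 x 0.498..0.602
[ -0.189, -0.055, -0.011, 0.012, -0.065, -0.013 ] deg 24 tcp [0.508 0.075 0.286] q [ 0.631  0.512  1.742 -1.098  1.73  -1.556] tilt 110 zmin 0.184 y -0.030..0.106 x 0.485..0.609 
[ -0.189, -0.055, -0.011, 0.014, -0.065, -0.013 ] deg 24 tcp [0.489 0.07  0.285] q [ 0.649  0.485  1.801 -1.1    1.71  -1.1  ] tilt 95 zmin 0.209 y -0.037..0.100 x 0.473..0.606 
[ -0.015, 0.200, 0.075, 0.038, -0.073, -0.004 ] deg 30 tcp [0.487 0.09  0.293] q [ 0.692  0.397  1.829 -1.093  1.605 -0.65 ] tilt 69 zmin 0.221 y -0.014..0.124 x 0.480..0.611 
[ -0.015, 0.200, 0.075, 0.045, -0.067, -0.011 ] deg 29 tcp [0.486 0.11  0.3  ] q [ 0.725  0.313  1.855 -1.085  1.5   -0.2  ] tilt 43 zmin 0.235 y 0.003..0.140 x 0.483..0.602 
[ -0.060, 0.200, 0.100, 0.056, -0.066, -0.022 ] deg 32 tcp [0.48 0.13 0.31] q [ 0.753  0.227  1.881 -1.07   1.4    0.3  ] tilt 16 zmin 0.257 y 0.023..0.140 x 0.481..0.574 
[ 0.065, 0.667, -0.367, 0.014, 0.001, 0.007 ] deg 6 tcp [0.486 0.197 0.273] q [ 0.819  0.287  1.838 -1.015  1.346  0.36 ] tilt 11 zmin 0.219 y 0.095..0.205 x 0.490..0.582 
[ 0.065, 0.667, -0.367, 0.015, 0.001, 0.004 ] deg 6 tcp [0.493 0.263 0.237] q [ 0.869  0.353  1.782 -0.96   1.292  0.42 ] tilt 6 zmin 0.181 y 0.166..0.268 x 0.498..0.590 
[ 0.065, 0.667, -0.367, 0.016, 0.001, 0.001 ] deg 6 tcp [0.499 0.33  0.2  ] q [ 0.909  0.422  1.716 -0.905  1.238  0.48 ] tilt 0 zmin 0.144 y 0.239..0.331 x 0.504..0.597
```

All three walnuts are detected inside the bin, so I'll right the mug and carry it back.

Call:
move_arm(
  plan=[
    [1,-0.19,-0.055,0,0.012,-0.065,-0.013],
    [1,-0.19,-0.055,0,0.012,-0.065,-0.013],
    [1,-0.19,-0.055,0,0.012,-0.065,-0.013],
    [1,-0.19,-0.055,0,0.012,-0.065,-0.013],
  ],
)

```text
time: 21.68
position: [0.5078, 0.0754, 0.2875]
tcp_rot: [[-0.68, -0.708, 0.192], [-0.312, 0.042, -0.949], [0.664, -0.705, -0.249]]
wrist_force: [-0.5, 0.0, -2.0]
gripper_width: 0.0141
grip_force: 79.6
```

Call:
move_arm(
  plan=[
    [1,-0.19,-0.055,0,0.014,-0.065,-0.013],
    [1,-0.19,-0.055,0,0.014,-0.065,-0.013],
    [1,-0.19,-0.055,0,0.014,-0.065,-0.013],
    [1,-0.19,-0.055,0,0.014,-0.065,-0.013],
  ],
)

```text
time: 22.02
position: [0.4889, 0.0699, 0.2875]
tcp_rot: [[-0.906, -0.363, 0.217], [-0.289, 0.159, -0.944], [0.308, -0.918, -0.249]]
wrist_force: [-1.2, -0.4, -3.9]
gripper_width: 0.0137
grip_force: 79.6
```

Call:
move_arm(
  plan=[
    [1,-0.015,0.2,0.075,0.038,-0.073,-0.004],
    [1,-0.015,0.2,0.075,0.038,-0.073,-0.004],
    [1,-0.015,0.2,0.075,0.038,-0.073,-0.004],
    [1,-0.015,0.2,0.075,0.038,-0.073,-0.004],
    [1,-0.015,0.2,0.075,0.038,-0.073,-0.004],
  ],
)

```text
time: 22.43
position: [0.4867, 0.0896, 0.2957]
tcp_rot: [[-0.94, 0.074, 0.332], [-0.28, 0.387, -0.878], [-0.193, -0.919, -0.343]]
wrist_force: [0.0, -0.2, -2.2]
gripper_width: 0.0139
grip_force: 79.5
```

Call:
move_arm(
  plan=[
    [1,-0.015,0.2,0.075,0.045,-0.067,-0.011],
    [1,-0.015,0.2,0.075,0.045,-0.067,-0.011],
    [1,-0.015,0.2,0.075,0.045,-0.067,-0.011],
    [1,-0.015,0.2,0.075,0.045,-0.067,-0.011],
    [1,-0.015,0.2,0.075,0.045,-0.067,-0.011],
  ],
)

```text
time: 22.85
position: [0.4852, 0.1093, 0.3029]
tcp_rot: [[-0.781, 0.448, 0.436], [-0.103, 0.596, -0.796], [-0.616, -0.666, -0.419]]
wrist_force: [-0.7, 0.8, -1.7]
gripper_width: 0.0143
grip_force: 79.5
```

Call:
move_arm(
  plan=[
    [1,-0.06,0.2,0.1,0.056,-0.066,-0.022],
    [1,-0.06,0.2,0.1,0.056,-0.066,-0.022],
    [1,-0.06,0.2,0.1,0.056,-0.066,-0.022],
    [1,-0.06,0.2,0.1,0.056,-0.066,-0.022],
    [1,-0.06,0.2,0.1,0.056,-0.066,-0.022],
  ],
)

```text
time: 23.27
position: [0.4798, 0.1296, 0.3124]
tcp_rot: [[-0.457, 0.72, 0.522], [0.25, 0.668, -0.701], [-0.853, -0.19, -0.485]]
wrist_force: [1.0, -0.2, -2.7]
gripper_width: 0.0139
grip_force: 79.5
```

Call:
move_arm(
  plan=[
    [1,0.065,0.667,-0.367,0.014,0.001,0.007],
    [1,0.065,0.667,-0.367,0.014,0.001,0.007],
    [1,0.065,0.667,-0.367,0.014,0.001,0.007],
  ],
)

```text
time: 23.52
position: [0.4878, 0.2009, 0.2724]
tcp_rot: [[-0.481, 0.683, 0.55], [0.301, 0.718, -0.628], [-0.823, -0.137, -0.551]]
wrist_force: [-0.2, 0.1, -2.5]
gripper_width: 0.014
grip_force: 79.6
```

Call:
move_arm(
  plan=[
    [1,0.065,0.667,-0.367,0.015,0.001,0.004],
    [1,0.065,0.667,-0.367,0.015,0.001,0.004],
    [1,0.065,0.667,-0.367,0.015,0.001,0.004],
  ],
)

```text
time: 23.77
position: [0.4943, 0.2679, 0.2352]
tcp_rot: [[-0.495, 0.664, 0.561], [0.364, 0.744, -0.56], [-0.789, -0.073, -0.61]]
wrist_force: [0.2, 0.2, -2.3]
gripper_width: 0.0138
grip_force: 79.7
```

```bash
python3 nuts.py; python3 - <<'E'
from s8 import *
from go import go
print(info(s['qpos'])); go([.4995,.3345,.0555],R)
E
```

```text
23.7667
side 0.38 [230.5 131.8] [0.614 0.094 0.127] on table [ 0.59  -0.012  0.015]
side 0.37 [222.5 125.3] [0.628 0.062 0.127] on table [ 0.606 -0.047  0.015]
top 0.61 [389.9 191.9] [0.623 0.061 0.127] on table [0.649 0.032 0.015]
top 0.47 [371.4 196.2] [0.611 0.108 0.127] on table [0.635 0.084 0.015]
top 0.45 [378.5 241.5] [0.497 0.092 0.127] on table [0.509 0.066 0.015]
tilt 6 zmin 0.184 y 0.165..0.268 x 0.497..0.589
from [0.493 0.262 0.239] q [ 0.871  0.356  1.777 -0.963  1.306  0.418] calls 1.93 shift [ 0.065  0.72  -1.833] turn [0.018 0.    0.002]
```

Call:
move_arm(
  plan=[
    [1,0.03,0.35,-0.3,0.009,0,0.001],
    [1,0.065,0.72,-0.6,0.018,0,0.002],
    [1,0.065,0.72,-0.8,0.018,0,0.002],
    [1,0.065,0.72,-0.8,0.018,0,0.002],
  ],
)

```text
time: 24.3
position: [0.4985, 0.3352, 0.1547]
tcp_rot: [[-0.498, 0.659, 0.563], [0.446, 0.752, -0.486], [-0.744, 0.009, -0.669]]
wrist_force: [-1.5, -1.0, -3.7]
gripper_width: 0.0138
grip_force: 79.7
```

Call:
move_arm(
  plan=[
    [1,0,0,-0.3,0,0,0],
    [1,0,0,-0.55,0,0,0],
    [1,0,0,-0.75,0,0,0],
    [1,0,0,-0.85,0,0,0],
    [1,0,0,-0.85,0,0,0],
  ],
)

```text
time: 24.72
position: [0.4992, 0.3335, 0.073]
tcp_rot: [[-0.495, 0.66, 0.565], [0.446, 0.751, -0.487], [-0.746, 0.011, -0.666]]
wrist_force: [-0.6, -1.1, -2.5]
gripper_width: 0.0137
grip_force: 79.7
```

```bash
python3 - <<'E'
from s8 import *
from go import go
print(info(s['qpos']),s['wrist_force']); go([.4995,.3345,.0555],R)
E
```

```text
tilt 0 zmin 0.017 y 0.242..0.334 x 0.504..0.596 [-0.551 -1.06  -2.519]
from [0.499 0.334 0.073] q [ 0.914  0.587  1.828 -1.005  1.081  0.734] calls 0.18 shift [ 0.003  0.01  -0.175] turn [-0.  0. -0.]
```

Call:
move_arm(
  plan=[
    [1,0,0,-0.06,0,0,0],
    [1,0,0,-0.11,0,0,0],
    [1,0,0,-0.15,0,0,0],
    [1,0,0,-0.17,0,0,0],
    [1,0,0,-0.17,0,0,0],
  ],
)

```text
time: 25.13
position: [0.4997, 0.3354, 0.0571]
tcp_rot: [[-0.493, 0.659, 0.567], [0.448, 0.752, -0.484], [-0.745, 0.016, -0.666]]
wrist_force: [0.0, 0.2, -2.6]
gripper_width: 0.0138
grip_force: 79.7
```

Call:
move_arm(
  plan=[
    [1,0,0,-0.01,0,0,0],
    [1,0,0,-0.01,0,0,0],
  ],
)

```text
time: 25.3
position: [0.4999, 0.3355, 0.0565]
tcp_rot: [[-0.493, 0.659, 0.568], [0.448, 0.752, -0.484], [-0.746, 0.016, -0.666]]
wrist_force: [0.1, 0.4, -1.6]
gripper_width: 0.014
grip_force: 79.9
```

Down to about 1 mm from contact; I'll lower a touch more, release to a moderate opening, and back off along the tool.

Call:
move_arm(
  plan=[
    [1,0,0,-0.01,0,0,0],
    [1,0,0,-0.015,0,0,0],
    [1,0,0,-0.015,0,0,0],
  ],
)

```text
time: 25.55
position: [0.5, 0.3357, 0.0561]
tcp_rot: [[-0.492, 0.659, 0.569], [0.448, 0.752, -0.484], [-0.747, 0.017, -0.665]]
wrist_force: [-3.1, 2.6, 5.6]
gripper_width: 0.0142
grip_force: 81.2
```

Call:
move_arm(
  plan=[
    [0.8,0,0,0,0,0,0],
    [0.6,0,0,0,0,0,0],
    [0.45,0,0,0,0,0,0],
    [0.45,0,0,0,0,0,0],
    [0.45,0,0,0,0,0,0],
  ],
)

```text
time: 25.97
position: [0.4997, 0.3352, 0.0544]
tcp_rot: [[-0.493, 0.66, 0.567], [0.448, 0.751, -0.484], [-0.745, 0.015, -0.666]]
wrist_force: [0.4, -0.5, -0.2]
gripper_width: 0.047
grip_force: 0.0
```

Call:
move_arm(
  plan=[
    [0.45,-0.1,0.08,0.12,0,0,0],
    [0.45,-0.25,0.21,0.3,0,0,0],
    [0.45,-0.4,0.34,0.47,0,0,0],
    [0.45,-0.55,0.47,0.65,0,0,0],
    [0.45,-0.55,0.47,0.65,0,0,0],
  ],
)

```text
time: 26.38
position: [0.4442, 0.386, 0.1224]
tcp_rot: [[-0.492, 0.657, 0.571], [0.451, 0.754, -0.478], [-0.745, 0.022, -0.667]]
wrist_force: [-0.0, -0.0, 1.2]
gripper_width: 0.0471
grip_force: 0.0
```

```bash
python3 nuts.py; python3 mugfit.py; python3 w.py w11 mug; python3 - <<'E'
from h import *
a=cv2.imread('pics/w11.png'); import glob,os
t=sorted(glob.glob('pics/top_*.png'),key=os.path.getmtime)[-1]; t=cv2.imread(t)[160:270,250:490]
t=cv2.resize(t,None,fx=2.3,fy=2.3); b=np.zeros((420,800,3),np.uint8); b[:t.shape[0],:t.shape[1]]=t; w=a[130:340,170:400]; b[:210,560:790]=w
cv2.imwrite('pics/m11.png',b)
E
```

```text
26.3833
side 0.54 [268.  125.8] [0.505 0.106 0.127] on table [0.47  0.002 0.015]
side 0.52 [231.1 132.4] [0.613 0.096 0.127] on table [ 0.589 -0.009  0.015]
side 0.49 [223.3 125.6] [0.626 0.064 0.127] on table [ 0.604 -0.045  0.015]
top 0.64 [375.5 237.8] [0.506 0.1   0.127] on table [0.519 0.075 0.015]
top 0.5 [391.9 191.5] [0.624 0.056 0.127] on table [0.65  0.027 0.015]
top 0.49 [374.9 198.7] [0.604 0.099 0.127] on table [0.628 0.074 0.015]
top dist 3.1 conf 0.84 1280
side dist 3.3 conf 0.7 1507
['top'] [0.5503 0.2953] 139.8 score -0.9518072289156626
['side'] [0.549  0.2902] 134.8 score -0.8665899942495687
['top', 'side'] [0.55   0.2948] 139.5 score -0.9015984528015636
26.7833 [0.445 0.381 0.119] q [ 1.035  0.542  1.753 -0.899  1.219  0.685]
[ 0.566 -0.486 -0.666]
mug 0.74 [282.3 175.2] ray [0.3357100100591371, 0.4767584689860642, 0.14839480397790464] [0.6601963483483828, -0.5606224365362901, -0.49984324070609415]
```

View pics/m11.png

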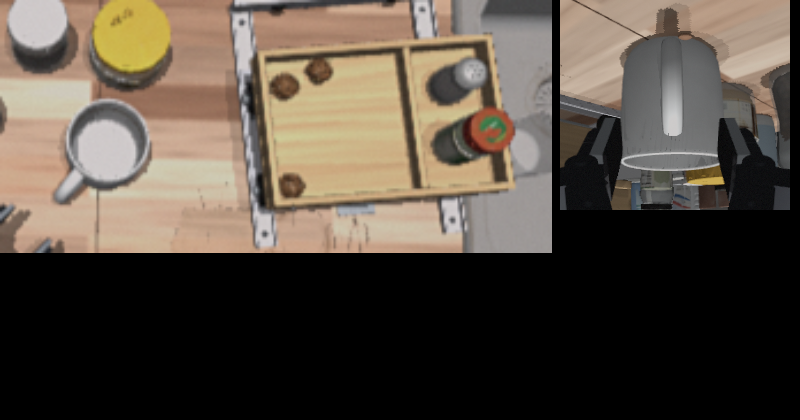

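The mosaic shows three walnuts in the left bin at (285,85), (318,70) and (291,185), and the empty mug upright at (108,145). I'll go back to the pedal, with the tip low and in front of it.

```bash
python3 - <<'E'
from h import *
for n in ['top','side']:
    viewer.grab_frame(n)
    print(n,[(t,(np.array(viewer.spot_point(t,n)[0]['location'])*WH).round(1).tolist()) for t in ['tray_front','nut_bin'] if viewer.spot_point(t,n)])
E
cat > s12.py <<'E'
from path import *
R=toolR(35,40); X=np.array([.9945,.1045,0]); tip=np.array([.483,-.012,.05])-X*.055; p=tip-.014*R[:,2]
print(p); S=ikall(p,R); print(S); q=S[0]
run(s['qpos'],[([.36,.20,.25],[-.5,1.0,.9],2),([.36,.03,.17],[.7,1.0,1.2],6),(p,q[3:],3)])
low=p+X*.05-[0,0,.029]; print(low,ikall(p-[0,0,.029],R),ikall(low,R),ikall(low+[0,0,.03],R))
E
python3 s12.py
```

```text
top [('tray_front', [419.8, 246.5]), ('nut_bin', [395.6, 216.3])]
side [('tray_front', [262.1, 96.0]), ('nut_bin', [243.7, 121.6])]
[ 0.42  -0.024  0.059]
[array([-0.991,  0.428,  2.579,  1.428,  0.884,  1.746])]
[ -0.423, -0.912, 0.653, 0.058, -0.001, -0.044 ] deg 26 tcp [0.402 0.291 0.185] z [ 0.456 -0.353 -0.817] q [ 0.897  0.244  1.892 -0.699  1.109  0.792] 
[ -0.423, -0.912, 0.653, 0.064, -0.014, -0.054 ] deg 31 tcp [0.36 0.2  0.25] z [ 0.445 -0.158 -0.882] q [ 0.683 -0.084  2.016 -0.5    1.     0.9  ] 
[ -0.000, -0.283, -0.133, 0.030, 0.013, -0.049 ] deg 21 tcp [0.36  0.172 0.237] z [ 0.329 -0.106 -0.938] q [ 0.49  -0.099  2.011 -0.3    1.     0.95 ] 
[ -0.000, -0.283, -0.133, 0.030, 0.011, -0.052 ] deg 22 tcp [0.36  0.143 0.223] z [ 0.24  -0.019 -0.971] q [ 0.276 -0.111  2.026 -0.1    1.     1.   ] 
[ -0.000, -0.283, -0.133, 0.030, 0.010, -0.056 ] deg 23 tcp [0.36  0.115 0.21 ] z [ 0.194  0.093 -0.977] q [ 0.045 -0.119  2.063  0.1    1.     1.05 ] 
[ -0.000, -0.283, -0.133, 0.032, 0.008, -0.059 ] deg 24 tcp [0.36  0.087 0.197] z [ 0.204  0.212 -0.956] q [-0.2   -0.123  2.123  
[... 278 characters left out ...]
[-0.718 -0.112  2.318  0.7    1.     1.2  ] 
[ 0.198, -0.180, -0.370, 0.059, 0.022, -0.080 ] deg 37 tcp [0.38  0.012 0.133] z [ 0.493  0.445 -0.747] q [-0.887  0.053  2.433  0.943  0.961  1.382] 
[ 0.198, -0.180, -0.370, 0.059, 0.028, -0.072 ] deg 35 tcp [ 0.4   -0.006  0.096] z [ 0.576  0.467 -0.671] q [-0.979  0.254  2.525  1.185  0.923  1.564] 
[ 0.198, -0.180, -0.370, 0.048, 0.029, -0.060 ] deg 30 tcp [ 0.42  -0.024  0.059] z [ 0.628  0.439 -0.643] q [-0.991  0.428  2.579  1.428  0.884  1.746] 
[ 0.469 -0.019  0.03 ] [array([-0.991,  0.545,  2.615,  1.556,  0.872,  1.546])] [array([-0.837,  0.53 ,  2.524,  1.62 ,  0.865,  1.685])] [array([-0.837,  0.429,  2.492,  1.507,  0.866,  1.86 ])]
```

Call:
move_arm(
  plan=[
    [0.6,-0.42,-0.91,0.65,0.058,-0.001,-0.044],
    [0.8,-0.42,-0.91,0.65,0.058,-0.001,-0.044],
    [1,-0.42,-0.91,0.65,0.058,-0.001,-0.044],
    [1,-0.42,-0.91,0.65,0.058,-0.001,-0.044],
    [1,-0.42,-0.91,0.65,0.058,-0.001,-0.044],
  ],
)

```text
time: 27.8
position: [0.4028, 0.2898, 0.1872]
tcp_rot: [[-0.31, 0.834, 0.456], [0.8, 0.488, -0.35], [-0.514, 0.256, -0.818]]
wrist_force: [-0.0, 0.3, 0.9]
gripper_width: -0.0
grip_force: 0.0
```

Call:
move_arm(
  plan=[
    [1,-0.42,-0.91,0.65,0.064,-0.014,-0.054],
    [1,-0.42,-0.91,0.65,0.064,-0.014,-0.054],
    [1,-0.42,-0.91,0.65,0.064,-0.014,-0.054],
    [1,-0.42,-0.91,0.65,0.064,-0.014,-0.054],
    [1,-0.42,-0.91,0.65,0.064,-0.014,-0.054],
  ],
)

```text
time: 28.22
position: [0.3604, 0.1994, 0.2506]
tcp_rot: [[0.029, 0.895, 0.444], [0.987, 0.045, -0.156], [-0.16, 0.443, -0.882]]
wrist_force: [-0.3, -0.3, -0.2]
gripper_width: -0.0
grip_force: 0.0
```

Call:
move_arm(
  plan=[
    [1,0,-0.28,-0.13,0.03,0.013,-0.049],
    [1,0,-0.28,-0.13,0.03,0.013,-0.049],
    [1,0,-0.28,-0.13,0.03,0.013,-0.049],
    [1,0,-0.28,-0.13,0.03,0.013,-0.049],
  ],
)

```text
time: 28.55
position: [0.3627, 0.1727, 0.2362]
tcp_rot: [[0.322, 0.889, 0.325], [0.947, -0.305, -0.104], [0.007, 0.342, -0.94]]
wrist_force: [0.6, -0.3, 0.3]
gripper_width: -0.0002
grip_force: 0.0
```

Call:
move_arm(
  plan=[
    [1,0,-0.28,-0.13,0.03,0.011,-0.052],
    [1,0,-0.28,-0.13,0.03,0.011,-0.052],
    [1,0,-0.28,-0.13,0.03,0.011,-0.052],
    [1,0,-0.28,-0.13,0.03,0.011,-0.052],
  ],
)

```text
time: 28.88
position: [0.3617, 0.1441, 0.2227]
tcp_rot: [[0.611, 0.755, 0.238], [0.779, -0.626, -0.016], [0.137, 0.196, -0.971]]
wrist_force: [0.1, 0.0, 0.1]
gripper_width: -0.0005
grip_force: 0.0
```

Call:
move_arm(
  plan=[
    [1,0,-0.28,-0.13,0.03,0.01,-0.056],
    [1,0,-0.28,-0.13,0.03,0.01,-0.056],
    [1,0,-0.28,-0.13,0.03,0.01,-0.056],
    [1,0,-0.28,-0.13,0.03,0.01,-0.056],
  ],
)

```text
time: 29.22
position: [0.3609, 0.116, 0.2095]
tcp_rot: [[0.848, 0.495, 0.19], [0.486, -0.869, 0.093], [0.211, 0.013, -0.977]]
wrist_force: [-0.5, -0.5, -1.2]
gripper_width: 0.0002
grip_force: 0.0
```

Call:
move_arm(
  plan=[
    [1,0,-0.28,-0.13,0.032,0.008,-0.059],
    [1,0,-0.28,-0.13,0.032,0.008,-0.059],
    [1,0,-0.28,-0.13,0.032,0.008,-0.059],
    [1,0,-0.28,-0.13,0.032,0.008,-0.059],
  ],
)

```text
time: 29.55
position: [0.3603, 0.0881, 0.1966]
tcp_rot: [[0.969, 0.143, 0.199], [0.099, -0.971, 0.217], [0.225, -0.191, -0.956]]
wrist_force: [-0.2, 0.5, -0.5]
gripper_width: 0.0003
grip_force: 0.0
```

Call:
move_arm(
  plan=[
    [1,0,-0.28,-0.13,0.033,0.006,-0.062],
    [1,0,-0.28,-0.13,0.033,0.006,-0.062],
    [1,0,-0.28,-0.13,0.033,0.006,-0.062],
    [1,0,-0.28,-0.13,0.033,0.006,-0.062],
  ],
)

```text
time: 29.88
position: [0.3601, 0.0603, 0.1837]
tcp_rot: [[0.933, -0.238, 0.271], [-0.32, -0.892, 0.32], [0.165, -0.385, -0.908]]
wrist_force: [-0.5, 1.1, -0.7]
gripper_width: -0.0002
grip_force: 0.0
```

Call:
move_arm(
  plan=[
    [1,0,-0.28,-0.13,0.036,0.004,-0.066],
    [1,0,-0.28,-0.13,0.036,0.004,-0.066],
    [1,0,-0.28,-0.13,0.036,0.004,-0.066],
    [1,0,-0.28,-0.13,0.036,0.004,-0.066],
  ],
)

```text
time: 30.22
position: [0.3602, 0.0324, 0.1707]
tcp_rot: [[0.721, -0.568, 0.396], [-0.692, -0.614, 0.38], [0.028, -0.548, -0.836]]
wrist_force: [-0.7, -0.2, -0.2]
gripper_width: 0.0002
grip_force: 0.0
```

```bash
python3 w.py w12 pedal_tip tray_front; sed -i "s/^run.*/run(s['qpos'],[(p,q[3:],4)])/" s12.py; python3 s12.py
```

```text
30.2167 [0.36  0.032 0.171] q [-0.716 -0.111  2.318  0.705  1.004  1.2  ]
[ 0.396  0.38  -0.836]
pedal_tip 0.93 [302.5  53.5] ray [0.3619263278408257, -0.06696546057922376, 0.279098674166529] [0.4712046948592997, 0.21491902465850413, -0.8554390383787666]
tray_front 0.95 [230.5  34.1] ray [0.3619263278408257, -0.06696546057922376, 0.279098674166529] [0.6264014732288238, 0.29616659313680604, -0.7210454517202742]
[ 0.42  -0.024  0.059]
[array([-0.991,  0.428,  2.579,  1.428,  0.884,  1.746])]
[ 0.149, -0.141, -0.279, 0.044, 0.016, -0.061 ] deg 28 tcp [0.375 0.019 0.143] z [ 0.469  0.435 -0.768] q [-0.849  0.007  2.406  0.884  0.974  1.335] 
[ 0.149, -0.141, -0.279, 0.045, 0.020, -0.057 ] deg 27 tcp [0.39  0.004 0.115] z [ 0.538  0.465 -0.703] q [-0.942  0.153  2.484  1.066  0.944  1.472] 
[ 0.149, -0.141, -0.279, 0.042, 0.022, -0.050 ] deg 25 tcp [ 0.405 -0.01   0.087] z [ 0.592  0.466 -0.657] q [-0.989  0.303  2.543  1.247  0.914  1.609] 
[ 0.149, -0.141, -0.279, 0.035, 0.022, -0.044 ] deg 22 tcp [ 0.42  -0.024  0.059] z [ 0.628  0.439 -0.643] q [-0.991  0.428  2.579  1.428  0.884  1.746] 
[ 0.469 -0.019  0.03 ] [array([-0.991,  0.545,  2.616,  1.556,  0.872,  1.546])] [array([-0.837,  0.53 ,  2.524,  1.62 ,  0.865,  1.685])] [array([-0.837,  0.429,  2.492,  1.507,  0.866,  1.86 ])]
```

Call:
move_arm(
  plan=[
    [1,0.15,-0.14,-0.28,0.044,0.016,-0.061],
    [1,0.15,-0.14,-0.28,0.044,0.016,-0.061],
    [1,0.15,-0.14,-0.28,0.044,0.016,-0.061],
    [1,0.15,-0.14,-0.28,0.044,0.016,-0.061],
  ],
)

```text
time: 30.7
position: [0.376, 0.0184, 0.143]
tcp_rot: [[0.404, -0.783, 0.473], [-0.88, -0.19, 0.436], [-0.252, -0.592, -0.766]]
wrist_force: [1.0, 0.1, 0.3]
gripper_width: 0.0
grip_force: 0.0
```

Call:
move_arm(
  plan=[
    [1,0.15,-0.14,-0.28,0.045,0.02,-0.057],
    [1,0.15,-0.14,-0.28,0.045,0.02,-0.057],
    [1,0.15,-0.14,-0.28,0.045,0.02,-0.057],
    [1,0.15,-0.14,-0.28,0.045,0.02,-0.057],
  ],
)

```text
time: 31.03
position: [0.391, 0.0044, 0.1146]
tcp_rot: [[0.038, -0.84, 0.541], [-0.848, 0.26, 0.463], [-0.529, -0.476, -0.702]]
wrist_force: [-1.0, 0.7, 0.9]
gripper_width: -0.0001
grip_force: 0.0
```

Call:
move_arm(
  plan=[
    [1,0.15,-0.14,-0.28,0.042,0.022,-0.05],
    [1,0.15,-0.14,-0.28,0.042,0.022,-0.05],
    [1,0.15,-0.14,-0.28,0.042,0.022,-0.05],
    [1,0.15,-0.14,-0.28,0.042,0.022,-0.05],
  ],
)

```text
time: 31.37
position: [0.4059, -0.0093, 0.0861]
tcp_rot: [[-0.288, -0.752, 0.592], [-0.642, 0.611, 0.464], [-0.711, -0.246, -0.659]]
wrist_force: [0.3, -0.2, -0.0]
gripper_width: 0.0001
grip_force: 0.0
```

Call:
move_arm(
  plan=[
    [1,0.15,-0.14,-0.28,0.035,0.022,-0.044],
    [1,0.15,-0.14,-0.28,0.035,0.022,-0.044],
    [1,0.15,-0.14,-0.28,0.035,0.022,-0.044],
    [1,0.15,-0.14,-0.28,0.035,0.022,-0.044],
  ],
)

```text
time: 31.7
position: [0.4207, -0.0227, 0.0581]
tcp_rot: [[-0.532, -0.57, 0.626], [-0.365, 0.822, 0.438], [-0.764, 0.005, -0.645]]
wrist_force: [0.1, 0.8, 0.2]
gripper_width: -0.0001
grip_force: 0.0
```

```bash
python3 w.py w13 pedal_tip tray_front; python3 - <<'E'
from go import *
R=toolR(35,40); X=np.array([.9945,.1045,0])
F=np.array([.487,-.008,0])
go(F-X*.035+[0,0,.0215]-.014*R[:,2],R); go(F+X*.007+[0,0,.0215]-.014*R[:,2],R)
E
```

```text
31.7 [ 0.421 -0.023  0.058] q [-0.982  0.429  2.578  1.437  0.88   1.752]
[ 0.626  0.438 -0.645]
pedal_tip 0.74 [232.8 264.6] ray [0.3009621296711358, -0.10560931403552246, 0.08385413082516788] [0.8740770187649265, 0.434870602707543, -0.216510794575685]
from [ 0.421 -0.023  0.059] q [-0.983  0.424  2.578  1.437  0.881  1.749] calls 0.3 shift [ 0.225  0.055 -0.289] turn [ 0.001 -0.     0.   ]
from [ 0.421 -0.023  0.059] q [-0.983  0.424  2.578  1.437  0.881  1.749] calls 0.68 shift [ 0.642  0.099 -0.289] turn [ 0.001 -0.     0.   ]
```

Call:
move_arm(
  plan=[
    [1,0.05,0.01,-0.12,0,0,0],
    [1,0.1,0.03,-0.24,0,0,0],
    [1,0.15,0.05,-0.3,0,0,0],
    [1,0.2,0.05,-0.3,0,0,0],
    [1,0.22,0.055,-0.3,0,0,0],
  ],
)

```text
time: 32.27
position: [0.4435, -0.0182, 0.0298]
tcp_rot: [[-0.529, -0.569, 0.63], [-0.367, 0.823, 0.434], [-0.765, -0.001, -0.644]]
wrist_force: [-0.6, 0.4, -0.4]
gripper_width: -0.0001
grip_force: 0.0
```

Call:
move_arm(
  plan=[
    [1,0.1,0.01,0,0,0,0],
    [1,0.2,0.02,0,0,0,0],
    [1,0.3,0.03,0,0,0,0],
    [1,0.42,0.045,0,0,0,0],
    [1,0.42,0.045,0,0,0,0],
  ],
)

```text
time: 32.68
position: [0.4847, -0.0137, 0.0293]
tcp_rot: [[-0.531, -0.57, 0.627], [-0.371, 0.822, 0.433], [-0.762, -0.003, -0.647]]
wrist_force: [-1.9, -1.7, -4.0]
gripper_width: 0.0002
grip_force: 1.9
```

Call:
move_arm(
  plan=[
    [1,0,0,0.04,0,0,0],
    [1,0,0,0.08,0,0,0],
    [1,0,0,0.12,0,0,0],
    [1,0,0,0.16,0,0,0],
  ],
)

```text
time: 33.02
position: [0.4853, -0.0134, 0.0473]
tcp_rot: [[-0.529, -0.567, 0.632], [-0.363, 0.824, 0.435], [-0.767, 0.001, -0.641]]
wrist_force: [0.2, 0.4, 0.2]
gripper_width: -0.0002
grip_force: 0.0
```

Call:
move_arm(
  plan=[
    [1,0,0,0.04,0,0,0],
    [1,0,0,0.08,0,0,0],
    [1,0,0,0.12,0,0,0],
  ],
)

```text
time: 33.27
position: [0.4847, -0.0136, 0.0582]
tcp_rot: [[-0.531, -0.567, 0.63], [-0.364, 0.824, 0.434], [-0.765, 0.001, -0.644]]
wrist_force: [-0.2, 1.4, -4.8]
gripper_width: -0.0002
grip_force: 2.1
```

Call:
move_arm(
  plan=[
    [1,0,0,-0.08,0,0,0],
    [1,0,0,-0.12,0,0,0],
    [1,-0.2,-0.02,-0.12,0,0,0],
    [1,-0.45,-0.05,-0.08,0,0,0],
    [1,-0.65,-0.07,0,0,0,0],
  ],
)

```text
time: 33.68
position: [0.4186, -0.0199, 0.0571]
tcp_rot: [[-0.532, -0.568, 0.628], [-0.363, 0.823, 0.437], [-0.765, 0.005, -0.644]]
wrist_force: [-0.6, -0.0, 0.1]
gripper_width: -0.0002
grip_force: 0.0
```

```bash
python3 w.py w14 pedal_tip tray_front; python3 - <<'E'
from path import *
from go import go
viewer.grab_frame('top')
for t in ['tray_front','nut_bin','track']: print(t,[(r['confidence'],(np.array(r['location'])*WH).round(1).tolist()) for r in viewer.spot_point(t,'top')[:1]])
for az in (25,35):
  for dn in (10,20,40):
    for d in (-.03,.10): 
        R=toolR(az,dn); p=np.array([.485,-.012,.122])+np.array([.9945,.1045,0])*d-.014*R[:,2]; print(az,dn,d,*ikall(p,R))
E
```

```text
33.6833 [ 0.419 -0.02   0.057] q [-0.984  0.434  2.591  1.453  0.879  1.729]
[ 0.628  0.437 -0.644]
tray_front [(0.65, [415.4, 245.1])]
nut_bin [(0.88, [392.6, 217.4])]
track [(0.71, [397.6, 195.8])]
25 10 -0.03
25 10 0.1 [-0.767  0.784  2.58   1.966  1.479  1.363]
25 20 -0.03
25 20 0.1 [-0.716  0.558  2.513  1.965  1.194  1.64 ]
25 40 -0.03 [-0.873  0.152  2.52   1.418  0.846  2.194]
25 40 0.1 [-0.545  0.272  2.3    1.589  0.69   2.353]
35 10 -0.03 [-1.198  0.835  2.66   1.408  1.325  1.217]
35 10 0.1 [-0.816  0.733  2.435  1.719  1.4    1.544]
35 20 -0.03 [-1.137  0.576  2.607  1.409  1.215  1.528]
35 20 0.1 [-0.77   0.557  2.388  1.686  1.192  1.779]
35 40 -0.03 [-0.904  0.202  2.433  1.226  0.949  2.21 ]
35 40 0.1 [-0.605  0.312  2.22   1.365  0.824  2.392]
```

```bash
python3 - <<'E'
from h import *
im=cv2.imread('pics/w14.png'); cv2.imwrite('pics/w14c.png',cv2.resize(im[60:330,100:420],None,fx=2,fy=2))
E
```

```text
(no output)
```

View pics/w14c.png

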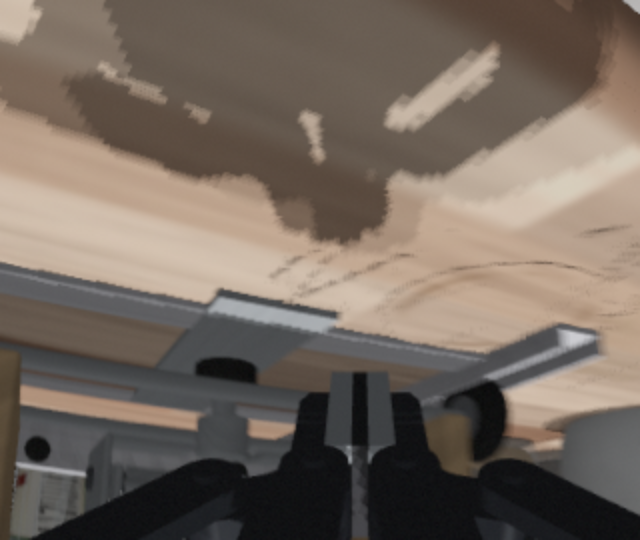

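The black tread isn't visible any more and the brake foot at crop (226,370) is clear of the strip. The lift force also fell to zero partway, so the pedal should be up. The drag while pushing will confirm it.

```bash
python3 - <<'E'
from h import *
o=atz('top',[397.6,195.8],0); o2=atz('top',[394.8,194.],0); X=np.array([.9945,.1045,0])
print(o,o2,'home front',o-X*.085,o2-X*.085)
E
```

```text
[0.64127371 0.00699401 0.        ] [0.64626279 0.01472127 0.        ] home front [ 0.55674121 -0.00188849  0.        ] [0.56173029 0.00583877 0.        ]
```

Call:
move_arm(
  plan=[
    [1,0,0,0.25,0,0,0],
    [1,0,0,0.5,0,0,0],
    [1,0,0.05,0.73,0,0,0],
    [1,0.1,0.05,0.73,0,0,0],
    [1,0.3,0.08,0.73,0,0,0],
  ],
)

```text
time: 34.45
position: [0.4499, -0.0124, 0.1317]
tcp_rot: [[-0.53, -0.567, 0.631], [-0.367, 0.824, 0.432], [-0.765, -0.002, -0.644]]
wrist_force: [0.3, -0.3, 0.5]
gripper_width: 0.0001
grip_force: 0.0
```

Call:
move_arm(
  plan=[
    [1,0.1,0.01,0,0,0,0],
    [1,0.2,0.02,0,0,0,0],
    [1,0.3,0.03,0,0,0,0],
    [1,0.4,0.04,0,0,0,0],
    [1,0.5,0.05,0,0,0,0],
  ],
)

```text
time: 34.87
position: [0.5002, -0.0065, 0.1303]
tcp_rot: [[-0.531, -0.569, 0.628], [-0.365, 0.823, 0.436], [-0.765, 0.002, -0.644]]
wrist_force: [-2.8, -1.1, 1.1]
gripper_width: -0.0005
grip_force: 1.1
```

Only about 3 N is needed, so the brake is off. I'll keep pushing to the stop.

Call:
move_arm(
  plan=[
    [1,0.08,0.008,0,0,0,0],
    [1,0.16,0.016,0,0,0,0],
    [1,0.24,0.024,0,0,0,0],
    [1,0.32,0.032,0,0,0,0],
  ],
)

```text
time: 35.2
position: [0.532, -0.0037, 0.1303]
tcp_rot: [[-0.532, -0.568, 0.629], [-0.364, 0.823, 0.436], [-0.765, 0.003, -0.644]]
wrist_force: [-3.0, 1.3, 0.3]
gripper_width: -0.0001
grip_force: 0.9
```

Call:
move_arm(
  plan=[
    [1,0.05,0.005,0,0,0,0],
    [1,0.1,0.01,0,0,0,0],
    [1,0.15,0.015,0,0,0,0],
  ],
)

```text
time: 35.45
position: [0.5469, -0.0028, 0.1303]
tcp_rot: [[-0.532, -0.567, 0.629], [-0.364, 0.824, 0.434], [-0.764, 0.002, -0.645]]
wrist_force: [-14.1, -4.9, 5.6]
gripper_width: -0.0001
grip_force: 8.3
```

Call:
move_arm(
  plan=[
    [1,0.04,0.004,0,0,0,0],
    [1,0.07,0.007,0,0,0,0],
    [1,0.07,0.007,0,0,0,0],
  ],
)

```text
time: 35.7
position: [0.5482, -0.0021, 0.1282]
tcp_rot: [[-0.536, -0.569, 0.624], [-0.369, 0.823, 0.432], [-0.759, 0.002, -0.651]]
wrist_force: [-46.0, -21.6, 24.9]
gripper_width: 0.0001
grip_force: 23.6
```

The tray has reached its stop: the force jumped and the tip stalled where the home position was predicted. I'll back off and check.

Call:
move_arm(
  plan=[
    [1,-0.1,-0.01,0,0,0,0],
    [1,-0.35,-0.03,0.02,0,0,0],
    [1,-0.7,-0.07,0.05,0,0,0],
    [1,-0.95,-0.1,0.1,0,0,0],
    [1,-0.95,-0.1,0.2,0,0,0],
  ],
)

```text
time: 36.12
position: [0.4551, -0.0115, 0.1491]
tcp_rot: [[-0.536, -0.564, 0.627], [-0.361, 0.825, 0.434], [-0.763, 0.007, -0.646]]
wrist_force: [0.4, 0.6, 0.6]
gripper_width: 0.0001
grip_force: 0.0
```

Call:
move_arm(
  plan=[
    [1,-0.3,-0.1,0.3,0,0,0],
    [1,-0.4,-0.2,0.5,0,0,0],
    [1,-0.4,-0.2,0.5,0,0,0],
    [1,-0.4,-0.2,0.5,0,0,0],
  ],
)

```text
time: 36.45
position: [0.4193, -0.0341, 0.2013]
tcp_rot: [[-0.531, -0.564, 0.632], [-0.366, 0.826, 0.43], [-0.765, -0.003, -0.645]]
wrist_force: [0.3, 0.0, -1.0]
gripper_width: 0.0002
grip_force: 0.0
```

```bash
python3 nuts.py; python3 w.py w15 pedal_tip tray_front; python3 - <<'E'
from h import *
R=[]
for n in ['top','side']:
    viewer.grab_frame(n)
    for t in ['tray_front','nut_bin','mug','peanut_jar','coffee_jar']: print(n,t,[(round(r['confidence'],2),(np.array(r['location'])*WH).round(1).tolist()) for r in viewer.spot_point(t,n)[:2]])
s=arm.read_state(); print(s['wrist_force'],s['joint_velocities'])
E
```

```text
36.45
side 0.6 [207.3 141.5] [0.686 0.109 0.127] on table [0.67  0.005 0.015]
side 0.46 [200.3 131.5] [0.695 0.065 0.127] on table [ 0.68  -0.043  0.015]
side 0.39 [239.9 134.6] [0.592 0.113 0.127] on table [0.566 0.01  0.015]
top 0.5 [386.1 163.5] [0.697 0.069 0.127] on table [0.73  0.041 0.015]
top 0.47 [371.2 171.6] [0.674 0.107 0.127] on table [0.706 0.083 0.015]
top 0.39 [374.9 209. ] [0.578 0.1   0.127] on table [0.599 0.075 0.015]
36.65 [ 0.419 -0.032  0.2  ] q [-1.008  0.012  2.347  1.011  1.123  2.474]
[ 0.628  0.436 -0.644]
tray_front 0.59 [216.2 228.5] ray [0.2985020122321317, -0.11401494426082334, 0.22529209074618597] [0.8731175780488325, 0.3685603616575018, -0.31910649431973515]
top tray_front [(0.64, [415.1, 215.0])]
top nut_bin [(0.75, [391.6, 190.4]), (0.68, [385.3, 164.5])]
top mug [(0.98, [288.6, 229.0]), (0.87, [141.0, 249.2])]
top peanut_jar [(0.88, [304.2, 185.3])]
top coffee_jar [(0.6, [264.9, 181.4])]
side tray_front [(0.81, [238.9, 103.7])]
side nut_bin [(0.83, [218.7, 128.7])]
side mug [(0.95, [360.8, 327.7]), (0.84, [278.9, 208.3])]
side peanut_jar [(0.61, [234.0, 211.7])]
side coffee_jar [(0.68, [238.1, 242.4])]
[-0.63126155  0.46375152  0.35172868] [0.00051239 0.00080342 0.00168739 0.00129151 0.00077316 0.00031986]
```

```bash
python3 -c "
from workcell import arm; print(arm.hand_in())"
```

```text
the job is handed in; nothing more can be done
None
```

The job is handed in: the tray is home against its stop with the brake off, all three walnuts are in the left bin, and the mug is upright on the worktop, finished at about 37 s of the 72 s allowed. I inferred that the pedal is up from the lift force dropping away and the roughly 3 N push, because it was hidden from the camera at the end.

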